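# Level and load the spacer gauge platform

## Robot

A 6-joint arm with a two-finger parallel gripper is mounted at the origin on the work surface. World frame = base frame: x ahead of the robot, y to its left, z up, the work surface at z = 0. Lengths are in mm, angles in degrees, forces in N, time in s.
With the tool pointing down it reaches from about 425 to 950 mm from the base axis. Payload 14.7 kg.
Tool frame: the origin (TCP) lies midway between the tips of the shut fingers; the grasp point (between the pads) lies 19 mm behind it; z points along the fingers, y is the line along which they close (so a half turn about z gives the same grasp; the last joint's range is limited). The gripper opens to 85 mm and grips with 20 to 120 N. Pads are 22 mm wide; open, the fingers measure 114 mm over their backs; the gripper's body (76 mm by 85 mm) begins 54 mm behind the grasp point. The pads swing forward as they close: fully open they stand 13 mm farther back than shut.
Start: joints at [-77.441, 27.513, 91.461, -0, 61.026, -2.67], TCP at [170.759, -627.163, 231.297] pointing down, gripper open.
Joint ranges: [-157.49, 157.49], [-46.99, 117.5], [13.45, 153.17], [-89.5, 269.5], [5.16, 153.95], [-167.48, 167.48]. Speed limits (degrees/s): [108.29, 108.29, 136.94, 172.46, 172.46, 172.46].

## Interface

Orientations are given as [roll, pitch, yaw] about the fixed x, y, z axes, in that order (R = Rz(yaw) Ry(pitch) Rx(roll)).
In Python, from bench import observe, snapshot, order, models gives the robot as it stands.
- The arm moves only by the tool carry_out, never from a script. Its argument "motion" is a list of rows, each a list of 6 numbers: the shift along the tool's x, y, z as a fraction of full scale, then the turn, a rotation vector about the tool's x, y, z as a fraction of full scale. A call has 1 to 12 rows; each row is the pose to reach, as a shift and turn from the pose commanded when the call began, along the tool's axes at that moment, turning the shorter way round; what a row does not reach only later rows make up. Full scale, the value 1, is 20 cm for a shift and 180 degrees for a turn. A row lasts 1/12 s, in which the tool goes at most 41.7 mm and 7.16 degrees, less where a joint would pass 70% of its speed; a pose out of reach is approached as far as the arm can. A call with a number of a shift or a turn outside -1 to 1 is refused whole. A call with a gripper value outside its range is refused whole. "claw" is the closure, from -1 (fully open) to 1 (shut), set as the call begins (left out, the last holds). The fingers move at their own pace and stop on an object; "newtons" is the grip in N (left out, the last holds). Time passes only in rows, so rows that repeat a pose let the fingers close. It gives the time, the measured TCP pose, the force, the opening and the grip force at its end, in the units of the state.
- observe(): the state, without advancing time (a new reading comes with each control period).
- snapshot(name): name is "scene" or "top" or "wrist"; returns a dict with "pixels" (384x512x3 uint8, red, green, blue), "vfov" (degrees; the focal length in pixels is half the picture's height over the tangent of half this angle, whatever the lens; pixels are square), "cx", "cy" (the principal point, pixels), "extrinsics" (4x4, takes a point from world to camera coordinates). Camera axes: x right, y down, z forward; pixel columns grow to the right and rows downward; lengths in mm; the calibration is good to about 2 mm. A picture is of the moment at which its call begins. There is no depth.
- order.finish_job(): hands the job in; it is judged then, once.
Trained networks look in the newest picture that a camera, given by its name, has taken for a name from the list of things; names that differ only in an ending like _2 or _b are one class to them, and where a whole thing is asked for, a point or a joint stands for the part that bears it (a point fixed in the world has none). Each returns a list of dicts, best first, with "score" (0 to 1); they miss things now and then, are a little off and sometimes report something else, mostly with a low value. They report only what shows in the picture. A call takes as long as a camera call. They do not tell look-alikes from the thing itself.
- models.search_frame(camera, thing): "at" ([x, y, z] in mm, in world coordinates, good to about 4 mm: the middle of the surface that is visible of it).
- models.masks_of(camera, thing): "mask" (384x512 bool, what is visible of it).
- models.spot_point(camera, thing): "at" ([x, y, z] in mm, in world coordinates, good to about 4 mm: a listed point, or the origin of a listed thing).
The state is a dict: "time_s": time; "joints": joint angles; "dq": joint speeds; "joint_torque": joint torques, N m; "tcp_pos": TCP position; "tool_rot": TCP orientation; "force": force on the tool from outside, world axes, zero at the start; "ft_torque": the same for the moment, N m; "grip_width": finger opening in mm; "grip_force": force on a finger pad.
Only numpy, scipy, OpenCV 4.12 (cv2) and the standard library are available. Lean on these libraries where they do the work, as an engineer would, in place of code of your own. Each camera call takes 0.05 s, during which the arm holds its last target. There are 200 camera calls.

## Task

Set up the gauge platform for comparing spacers: first turn its two foot knobs until the platform is level (both bubbles in the middle of their tubes), then turn both red turnbuttons squarely over its rim to secure it. Only then stand each coloured spacer that is there on the platform beside the fixed black master, about a finger's width (20 mm) clear of it: red straight to its left, blue to its right, gold in front and green behind, where front is the platform's edge with the orange knob, facing the robot. Leave it level and secured, with the spacers upright, and leave the other things on the bench alone.

Things in the scene. Friction and masses are not known exactly. Their poses are not given: they have to be found in the camera images.
- platform: aluminium gauge platform, 200 x 200 mm, dark rim 5 mm high and 5 mm thick, top surface about 62 mm above the bench. Origin: centre of the top; x points to its back (away from the robot), y to its left, z is its normal. The black master spacer (35 mm dia, 35 high) is fixed at its centre. Starts tilted up to 0.1 rad about each axis; stays as the knobs set it
- base: grey base under the platform, 250 mm in x, 320 mm in y, 12 mm thick; it stays put on the bench. Origin: centre of its underside; x to the platform's back, y to its left
- bubble_side: white bubble (14 x 11 mm) of the green tube level at the platform's back edge, which shows the left-right tilt: it moves to the high side, 7.5 mm for 0.025 rad; level = centred on the tube's black band (30 mm long). Origin: the bubble; the tube's middle is 128 mm back of the platform's origin
- bubble_front: white bubble (14 x 11 mm) of the green tube level at the platform's right edge, which shows the front-back tilt: it moves to the high side, 7.5 mm for 0.025 rad; level = centred on the tube's black band (30 mm long). Origin: the bubble; the tube's middle is 45 mm behind and 113 mm right of the platform's origin
- knob_front_grip (a point): grip point on the axis of the orange foot knob, 135 mm in front of the platform's origin; it leans with the platform's left-right tilt. Upright bar 40 mm long (point x), 14 thick (y), top 11 mm above this point, on a 36 mm disc 21 mm below it. Turned clockwise from above it raises the front (-x) edge: 0.025 rad per rad. Stays put (0.08 N m), does not rise; travel 8.4 rad, level in the middle
- knob_left_grip (a point): grip point of the blue foot knob, 65 mm behind and 135 mm left of the platform's origin, always upright; same shape and travel as the orange knob. Turned clockwise from above it raises the left (+y) edge of the platform: 0.025 rad of tilt per rad of turn
- turnbutton_right (a joint): angle of the red turnbutton at the right side of the platform: 0 = open (toe points back (+x), along the platform's edge), grows as it is turned counter-clockwise from above, pi/2 = its toe lies squarely over the rim (stop at 1.6)
- turnbutton_right_grip (a point): grip point of that turnbutton, on its vertical axis, 65 mm in front and 120 mm right of the platform's origin. Upright fin 30 mm long (point x), 12 thick (y), top 8 mm above this point; under it the 16 mm wide toe bar, its top 20 mm below this point, reaches 35 mm from the axis. Stays where left (0.05 N m)
- turnbutton_left (a joint): angle of the red turnbutton at the left side of the platform: 0 = open (toe points to the front (-x), along the platform's edge), grows as it is turned counter-clockwise from above, pi/2 = its toe lies squarely over the rim (stop at 1.6)
- turnbutton_left_grip (a point): grip point of that turnbutton, on its vertical axis, 70 mm in front and 120 mm left of the platform's origin. Upright fin 30 mm long (point x), 12 thick (y), top 8 mm above this point; under it the 16 mm wide toe bar, its top 20 mm below this point, reaches 35 mm from the axis. Stays where left (0.05 N m)
- spacer_red: red painted spacer sleeve (solid to the gripper), upright, 35 mm diameter, 35 mm high, about 0.1 kg, on the bench to the left of the platform at the start; origin: centre of its underside, z up. May be absent.
- spacer_blue: blue painted spacer sleeve (solid to the gripper), upright, 35 mm diameter, 35 mm high, about 0.1 kg, on the bench to the left of the platform at the start; origin: centre of its underside, z up. May be absent.
- spacer_gold: gold (brass) spacer sleeve (solid to the gripper), upright, 35 mm diameter, 35 mm high, about 0.1 kg, on the bench to the left of the platform at the start; origin: centre of its underside, z up. May be absent.
- spacer_green: green painted spacer sleeve (solid to the gripper), upright, 35 mm diameter, 35 mm high, about 0.1 kg, on the bench to the left of the platform at the start; origin: centre of its underside, z up. May be absent.
- grease_jar: bystander, to be left alone: round jar with a green cap, 52 dia x 60 high (mm); origin at its underside
- hex_block: bystander, to be left alone: orange block with upright hex keys, 50 x 90 x 35 (mm); origin at its underside
- screwdriver: bystander, to be left alone: screwdriver with yellow handle, 200 long, lying, 26 thick (mm); origin at its underside
- spray_bottle: bystander, to be left alone: bottle with yellow label, 60 dia x 190 high (mm); origin at its underside
- cassette: bystander, to be left alone: stacked steel bicycle sprockets, 135 dia x 42 high (mm); origin at its underside
- pedal: bystander, to be left alone: black and orange bicycle pedal, 90 x 75 x 25 (mm); origin at its underside
There are look-alikes about, which are no part of the job. Of the things shaped like the spacer_red, the red one is meant.

How it is judged:
By the outcome, as a careful person would: the job done as asked, in the order asked, and still so for the second after the job is handed in, with the robot touching nothing.
Of spacer_red, spacer_blue, spacer_gold, spacer_green only 2 to 4 are there at a start; the rules pass over those that are not, and their reading is None.
At some moment in a run one of spacer_red, spacer_blue, spacer_gold, spacer_green may be knocked a few centimetres aside while the robot is not near it.
It also fails if it takes over 210 s, if anything falls off the work surface, if the arm or the gripper's body presses on something with over 40 N, if the wrist force passes 120 N, or if a joint passes its speed limit or range.

## Working session

There is one attempt and no reset: what is moved stays moved. The work goes in short steps, Python scripts to look and compute and a tool call to move; the robot and the scene stay as the last step left them, time stands still between calls to the robot, and variables do not carry over. Pictures are saved under pics/ and viewed, at most 15 in all, crops included, and the job is handed in when it is done.

Besides the shell and the picture viewer there is one more tool, called after ">>>" as name(argument=value, ...), one argument or row to a line, values as JSON. carry_out: Moves the arm, as the interface text tells. Its arguments: {"type":"object","properties":{"motion":{"type":"array","items":{"type":"array","items":{"type":"number","minimum":-1,"maximum":1}}},"claw":{"type":"number"},"newtons":{"type":"number"}},"required":["motion"]}

```bash
mkdir -p pics; ls; cat > h.py <<'E'
import numpy as np, cv2
from bench import observe, snapshot, order, models
from scipy.spatial.transform import Rotation as Rn
def shot(n,f=None):
    s=snapshot(n)
    if f: cv2.imwrite('pics/'+f,s['pixels'][:,:,::-1])
    return s
def K(s):
    f=192/np.tan(np.radians(s['vfov'])/2); return f,s['cx'],s['cy']
def proj(s,p):
    f,cx,cy=K(s); T=np.array(s['extrinsics']); c=T[:3,:3]@np.array(p,float)+T[:3,3]
    return np.array([cx+f*c[0]/c[2],cy+f*c[1]/c[2]])
def ray(s,uv):
    f,cx,cy=K(s); T=np.array(s['extrinsics']); d=T[:3,:3].T@np.array([(uv[0]-cx)/f,(uv[1]-cy)/f,1]); o=-T[:3,:3].T@T[:3,3]
    return o,d/np.linalg.norm(d)
def onz(s,uv,z):
    o,d=ray(s,uv); return o+d*(z-o[2])/d[2]
def tri(a,b):
    A=np.zeros((3,3));B=np.zeros(3)
    for o,d in (a,b):
        P=np.eye(3)-np.outer(d,d);A+=P;B+=P@o
    return np.linalg.solve(A,B)
E
python3 - <<'E'
from h import *
S={n:shot(n,n+'0.png') for n in ('scene','top','wrist')}
im=np.hstack([S['scene']['pixels'],S['top']['pixels']])[:,:,::-1]
for n in S: print(n,S[n]['vfov'],S[n]['cx'],S[n]['cy'],np.round(-np.array(S[n]['extrinsics'])[:3,:3].T@np.array(S[n]['extrinsics'])[:3,3]))
print(observe())
for t in ['platform','base','bubble_side','bubble_front','knob_front_grip','knob_left_grip','turnbutton_right_grip','turnbutton_left_grip','spacer_red','spacer_blue','spacer_gold','spacer_green']:
  for c in ('scene','top'):
    print(t,c,[(np.round(d['at']).tolist(),round(d['score'],2),np.round(proj(S[c],d['at'])).tolist()) for d in models.spot_point(c,t)][:4])
print(observe()['time_s'])
E
```

```text
pics
scene 52.63799312720778 257.4035480774793 193.22854709922444 [1067.  452. 1135.]
top 49.08155974634275 255.7593373632816 189.93027873724816 [ 319.   -2. 1471.]
wrist 71.59832471169396 251.14037633040115 191.50451600580914 [ 245. -607.  373.]
{'time_s': 0.15, 'joints': array([-7.74408679e+01,  2.75430326e+01,  9.14879575e+01, -4.44514259e-04,
        6.10283281e+01, -2.66941779e+00]), 'dq': array([-0.00302627, -0.13265967, -0.12523805,  0.06177081,  0.00962552,
       -0.08669243]), 'joint_torque': array([ 7.89797705e-04, -9.51146722e+01, -4.30456960e+01, -1.66317382e-04,
        8.15629901e-03, -5.02877083e-05]), 'tcp_pos': array([ 170.68234927, -626.82286345,  230.78735604]), 'tool_rot': array([-1.79940728e+02, -2.37440123e-03,  1.52287641e+01]), 'force': array([-0.53755428,  0.14118412, -0.13696361]), 'ft_torque': array([ 0.00228394, -0.01368574, -0.05880534]), 'grip_force': 0.0, 'grip_width': 85.48182826031083}
platform scene [([607.0, -122.0, 65.0], 0.57, [225.0, 180.0])]
platform top [([609.0, -122.0, 65.0], 0.9, [299.0, 183.0])]
base scene [([605.0, -123.0, -1.0], 0.88, [2
[... 1049 characters left out ...]
cer_red scene [([454.0, 225.0, -1.0], 0.71, [334.0, 220.0]), ([384.0, 258.0, -6.0], 0.68, [355.0, 213.0]), ([448.0, 142.0, -1.0], 0.59, [316.0, 205.0]), ([498.0, 294.0, 2.0], 0.43, [344.0, 241.0])]
spacer_red top [([659.0, 291.0, 0.0], 0.71, [182.0, 174.0]), ([452.0, 220.0, 1.0], 0.52, [201.0, 231.0]), ([445.0, 143.0, -4.0], 0.51, [223.0, 233.0]), ([381.0, 254.0, -0.0], 0.46, [190.0, 251.0])]
spacer_blue scene []
spacer_blue top []
spacer_gold scene [([476.0, -150.0, 101.0], 0.62, [245.0, 146.0]), ([399.0, 323.0, 2.0], 0.48, [369.0, 226.0])]
spacer_gold top [([410.0, 324.0, -1.0], 0.62, [170.0, 243.0])]
spacer_green scene [([526.0, 530.0, -0.0], 0.6, [405.0, 296.0])]
spacer_green top []
1.35
```

```bash
python3 - <<'E'
import cv2
a=cv2.imread('pics/scene0.png');b=cv2.imread('pics/top0.png')
cv2.imwrite('pics/c1.png',cv2.resize(a[90:330,150:450],(750,600),interpolation=cv2.INTER_CUBIC))
cv2.imwrite('pics/c2.png',cv2.resize(b[110:300,130:430],(800,507),interpolation=cv2.INTER_CUBIC))
E
```

```text
(no output)
```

View pics/c1.png

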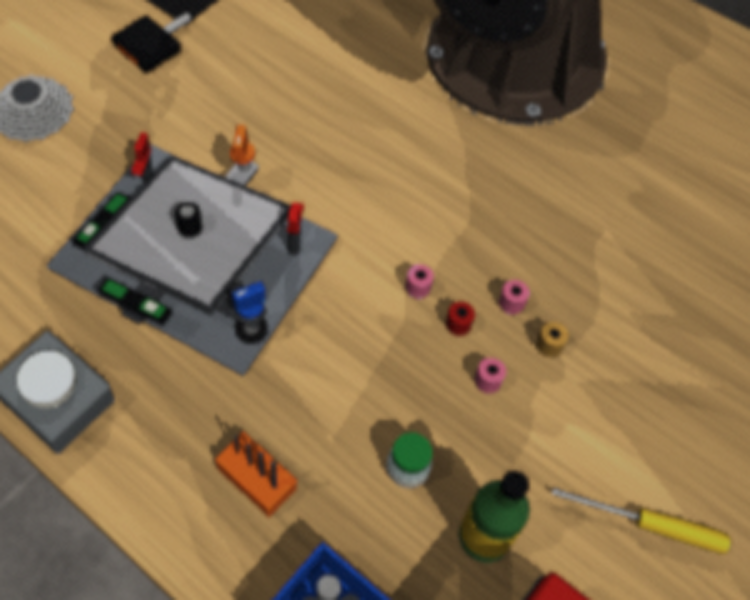

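View pics/c2.png

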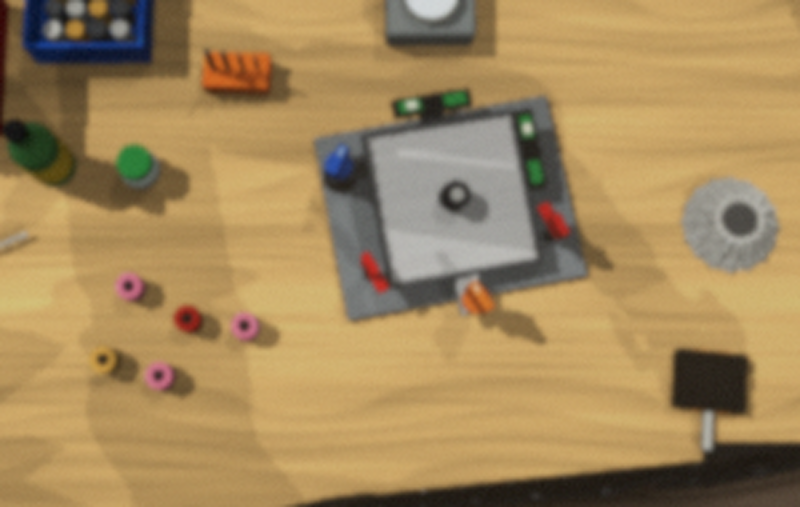

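The red spacer is at scene crop (460,317), pixel (334,217), and gold is at (553,338). The candidates for red are the true red one and three pink look-alikes at crop (420,281), (515,296) and (490,375). Blue and green are absent. The platform yaw is about 12°. Both bubbles are off centre: the side one towards the left, the front one towards the back. I'm moving the wrist camera over the platform.

>>> carry_out(
  motion=[
    [0.8,-0.63,-0.05,0,0,0],
    [0.8,-0.63,-0.05,0,0,0],
    [0.8,-0.63,-0.05,0,0,0],
    [0.8,-0.63,-0.05,0,0,0],
    [0.8,-0.63,-0.05,0,0,0],
    [0.8,-0.63,-0.05,0,0,0],
  ],
)

```text
time_s: 1.85
tcp_pos: [294.8, -458.7, 241.7]
tool_rot: [-179.9, -0.1, 15.4]
force: [0.6, -0.7, 0.0]
grip_width: 85.6
grip_force: 0.0
```

>>> carry_out(
  motion=[
    [0.8,-0.63,-0.05,0,0,0],
    [0.8,-0.63,-0.05,0,0,0],
    [0.8,-0.63,-0.05,0,0,0],
    [0.8,-0.63,-0.05,0,0,0],
    [0.8,-0.63,-0.05,0,0,0],
    [0.8,-0.63,-0.05,0,0,0],
  ],
)

```text
time_s: 2.35
tcp_pos: [416.4, -295.5, 251.8]
tool_rot: [-180.0, -0.1, 15.4]
force: [-0.2, 0.1, -0.1]
grip_width: 85.4
grip_force: 0.0
```

>>> carry_out(
  motion=[
    [0.8,-0.63,-0.1,0,0,0.018],
    [0.8,-0.63,-0.1,0,0,0.018],
    [0.8,-0.63,-0.1,0,0,0.018],
    [0.8,-0.63,-0.1,0,0,0.018],
    [0.8,-0.63,-0.1,0,0,0.018],
    [0.8,-0.63,-0.1,0,0,0.018],
    [0.8,-0.63,-0.1,0,0,0.018],
    [0.8,-0.63,-0.1,0,0,0.018],
  ],
)

```text
time_s: 3.02
tcp_pos: [534.4, -136.4, 271.1]
tool_rot: [180.0, 0.0, 12.0]
force: [-0.9, -0.3, -0.3]
grip_width: 85.1
grip_force: 0.0
```

```bash
python3 - <<'E'
from h import *
s=shot('wrist','w1.png'); np.save('w1.npy',s,allow_pickle=True)
T=np.array(s['extrinsics']);print(np.round(T,3).tolist());o=observe();print(o['tcp_pos'],o['tool_rot'],o['joints'])
for t in ['platform','bubble_side','bubble_front','knob_front_grip','knob_left_grip','turnbutton_right_grip','turnbutton_left_grip']:
    print(t,[(np.round(d['at']).tolist(),round(d['score'],2),np.round(proj(s,d['at'])).tolist()) for d in models.spot_point('wrist',t)][:3])
cv2.imwrite('pics/w1b.png',cv2.resize(s['pixels'][:,:,::-1],(800,600),interpolation=cv2.INTER_CUBIC))
E
```

```text
[[0.209, -0.978, 0.001, -245.413], [-0.932, -0.199, 0.302, 419.958], [-0.295, -0.064, -0.953, 566.903], [0.0, 0.0, 0.0, 1.0]]
[ 534.02568774 -136.89205436  271.09602606] [-1.79995726e+02  3.85962714e-02  1.19784478e+01] [-1.75179549e+01  1.73158881e+01  1.01763684e+02 -1.74817418e-02
  6.09561273e+01  6.05120905e+01]
platform [([608.0, -122.0, 63.0], 0.69, [252.0, 109.0])]
bubble_side []
bubble_front [([699.0, -221.0, 62.0], 0.69, [350.0, 49.0])]
knob_front_grip [([472.0, -149.0, 99.0], 0.96, [250.0, 222.0])]
knob_left_grip [([647.0, 25.0, 102.0], 0.82, [122.0, 40.0])]
turnbutton_right_grip [([564.0, -256.0, 98.0], 0.82, [352.0, 171.0])]
turnbutton_left_grip [([517.0, -18.0, 95.0], 0.72, [153.0, 167.0])]
```

View pics/w1b.png

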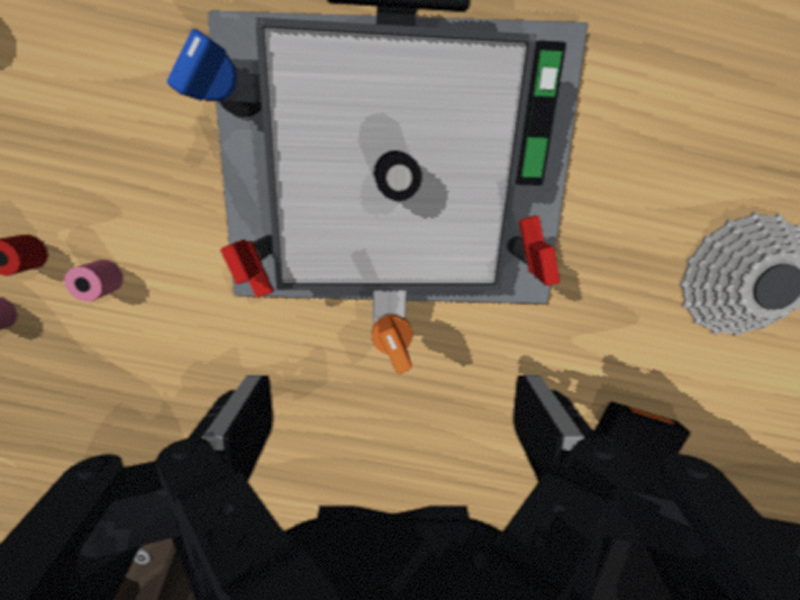

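>>> carry_out(
  motion=[
    [0.5,-0.3,0,0,0,0],
    [0.5,-0.3,0,0,0,0],
    [0.5,-0.3,0,0,0,0],
    [0.5,-0.3,0,0,0,0],
    [0.5,-0.3,0,0,0,0],
  ],
)

```text
time_s: 3.83
tcp_pos: [620.7, -55.8, 270.8]
tool_rot: [-180.0, 0.0, 12.1]
force: [0.3, -0.6, -0.4]
grip_width: 85.3
grip_force: 0.0
```

```bash
python3 - <<'E'
from h import *
s=shot('wrist','w2.png'); np.save('w2.npy',s,allow_pickle=True)
o=observe();print(o['tcp_pos'],o['tool_rot'])
for t in ['platform','base','bubble_side','bubble_front','knob_front_grip','knob_left_grip','turnbutton_right_grip','turnbutton_left_grip']:
    print(t,[(np.round(d['at']).tolist(),round(d['score'],2),np.round(proj(s,d['at'])).tolist()) for d in models.spot_point('wrist',t)][:3])
cv2.imwrite('pics/w2b.png',cv2.resize(s['pixels'][:,:,::-1],(800,600),interpolation=cv2.INTER_CUBIC))
E
```

```text
[619.79899076 -56.64481774 270.85808913] [-1.79991604e+02  5.09609346e-02  1.20445861e+01]
platform [([607.0, -122.0, 60.0], 0.94, [295.0, 187.0])]
base []
bubble_side [([730.0, -75.0, 70.0], 0.64, [285.0, 85.0])]
bubble_front [([697.0, -222.0, 61.0], 0.59, [387.0, 138.0])]
knob_front_grip [([472.0, -148.0, 99.0], 0.91, [293.0, 288.0])]
knob_left_grip [([647.0, 24.0, 100.0], 0.88, [188.0, 139.0])]
turnbutton_right_grip [([562.0, -252.0, 95.0], 0.8, [385.0, 246.0])]
turnbutton_left_grip [([519.0, -14.0, 98.0], 0.85, [204.0, 241.0])]
```

View pics/w2b.png

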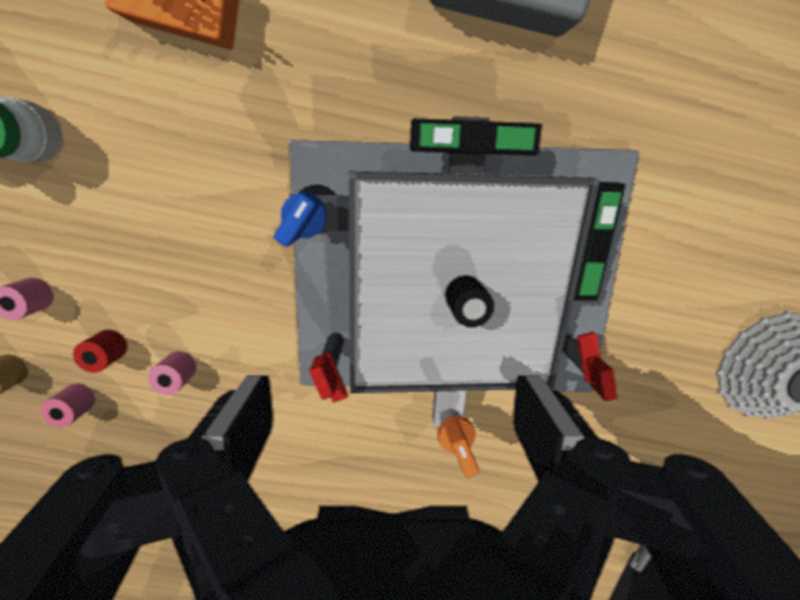

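```bash
cat >> h.py <<'E'
def bar_angle(s,c,z,r=32,ref=None):
    """yaw (deg, world) of a coloured bar near world point c, from its brightest-coloured top face"""
    u,v=proj(s,c); im=s['pixels'].astype(float); h=cv2.cvtColor(s['pixels'],cv2.COLOR_RGB2HSV)
    return im[int(v)-r:int(v)+r,int(u)-r:int(u)+r].astype(np.uint8)
def bubbles(s,side,front):
    """side/front: world guesses of tube middles; returns bubble, band centre in world at that z"""
    out=[]
    h=cv2.cvtColor(s['pixels'],cv2.COLOR_RGB2HSV)
    for c in (side,front):
        f,cx,cy=K(s); T=np.array(s['extrinsics']); z=(T[:3,:3]@np.array(c)+T[:3,3])[2]; r=int(50*f/z)
        u,v=np.round(proj(s,c)).astype(int); sl=np.s_[max(0,v-r):v+r,max(0,u-r):u+r]
        hh=h[sl]; g=((hh[...,0]>50)&(hh[...,0]<90)&(hh[...,1]>120)&(hh[...,2]>60)).astype(np.uint8)
        pts=np.argwhere(g)[:,::-1]
        rect=cv2.minAreaRect(pts.astype(np.float32)); box=np.zeros_like(g); cv2.fillPoly(box,[np.int32(cv2.boxPoints(rect))],1)
        w=(hh[...,1]<70)&(hh[...,2]>150)&(box>0)
        o=np.array([max(0,u-r),max(0,v-r)])
        bb=np.argwhere(w)[:,::-1].mean(0)+o if w.any() else None
        out.append((None if bb is None else onz(s,bb,c[2]),onz(s,np.array(rect[0])+o,c[2]),int(w.sum())))
    return out
E
python3 - <<'E'
from h import *
s=np.load('w2.npy',allow_pickle=True).item()
P=np.array([607.5,-122,62]);a=np.radians(12);ex=np.array([np.cos(a),np.sin(a),0]);ey=np.array([-ex[1],ex[0],0])
for i,(b,c,n) in enumerate(bubbles(s,P+128*ex,P+45*ex-113*ey)):
    print(b,c,n,(b-c)@ex,(b-c)@ey,'mid rel',(c-P)@ex,(c-P)@ey)
A=bar_angle(s,[647,24,100],0);B=bar_angle(s,[472,-148,99],0);C=bar_angle(s,[563,-252,97],0);D=bar_angle(s,[518,-15,97],0)
cv2.imwrite('pics/bars.png',cv2.resize(np.vstack([np.hstack([A,B]),np.hstack([C,D])])[:,:,::-1],(600,600),interpolation=cv2.INTER_NEAREST))
for c in ([647,24,100],[472,-148,99],[563,-252,97],[518,-15,97]): print(proj(s,c))
E
```

```text
[729.00665384 -72.93294689  62.        ] [733.46962097 -98.62929511  62.        ] 135 0.9771306170519859 26.062724401960708 mid rel 128.07592528882802 -3.3305579707605153
[ 697.60736388 -222.5857661    62.        ] [ 673.80552526 -224.06974449   62.        ] 103 23.5902477943746 -3.4971306166850695 mid rel 43.63509728699898 -113.624969543627
[188.51291197 138.8341874 ]
[293.02099932 288.60587312]
[385.86174679 245.09725973]
[204.56113359 241.27186994]
```

View pics/bars.png

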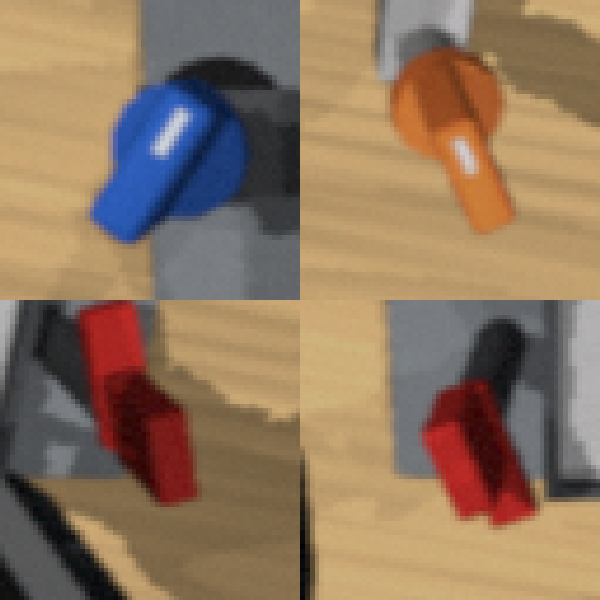

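Both tubes read clearly: the side bubble is 26 mm left and the front bubble 23 mm back. The blue bar lies at yaw about -21° and the orange at about 35°. The platform yaw is about 10.4°. The plan is to grip blue and turn it about 199° counter-clockwise.

>>> carry_out(
  motion=[
    [0.213,-0.364,0.4,0,0,0.186],
    [0.213,-0.364,0.4,0,0,0.186],
    [0.213,-0.364,0.4,0,0,0.186],
    [0.213,-0.364,0.4,0,0,0.186],
    [0.213,-0.364,0.5,0,0,0.186],
    [0.213,-0.364,0.6,0,0,0.186],
    [0.213,-0.364,0.7,0,0,0.186],
    [0.213,-0.364,0.8,0,0,0.186],
    [0.213,-0.364,0.9,0,0,0.186],
    [0.213,-0.364,0.9,0,0,0.186],
  ],
  claw=-1,
)

```text
time_s: 5.12
tcp_pos: [644.2, 22.9, 87.8]
tool_rot: [179.9, 0.3, -21.5]
force: [-1.5, -0.4, -0.8]
grip_width: 85.3
grip_force: 0.0
```

>>> carry_out(
  motion=[
    [0,0,0,0,0,0],
    [0,0,0,0,0,0],
    [0,0,0,0,0,0],
    [0,0,0,0,0,0],
    [0,0,0,0,0,0],
    [0,0,0,0,0,0],
    [0,0,0,0,0,0],
    [0,0,0,0,0,0],
  ],
  claw=1,
  newtons=30,
)

```text
time_s: 5.78
tcp_pos: [646.7, 22.4, 92.3]
tool_rot: [180.0, -0.1, -21.5]
force: [-3.3, -7.9, 9.8]
grip_width: 13.5
grip_force: 31.7
```

>>> carry_out(
  motion=[
    [0,0,0,0,0,-0.45],
    [0,0,0,0,0,-0.45],
    [0,0,0,0,0,-0.45],
    [0,0,0,0,0,-0.45],
    [0,0,0,0,0,-0.45],
    [0,0,0,0,0,-0.45],
    [0,0,0,0,0,-0.45],
    [0,0,0,0,0,-0.45],
    [0,0,0,0,0,-0.45],
    [0,0,0,0,0,-0.45],
    [0,0,0,0,0,-0.45],
    [0,0,0,0,0,-0.45],
  ],
)

```text
time_s: 6.78
tcp_pos: [646.4, 23.1, 92.2]
tool_rot: [180.0, 0.0, 60.0]
force: [-5.2, -0.9, 11.6]
grip_width: 13.7
grip_force: 32.2
```

>>> carry_out(
  motion=[
    [0,0,0,0,0,-0.45],
    [0,0,0,0,0,-0.45],
    [0,0,0,0,0,-0.45],
    [0,0,0,0,0,-0.45],
    [0,0,0,0,0,-0.45],
    [0,0,0,0,0,-0.45],
    [0,0,0,0,0,-0.45],
    [0,0,0,0,0,-0.45],
    [0,0,0,0,0,-0.45],
    [0,0,0,0,0,-0.45],
    [0,0,0,0,0,-0.45],
    [0,0,0,0,0,-0.45],
  ],
)

```text
time_s: 7.78
tcp_pos: [645.5, 22.9, 92.2]
tool_rot: [-179.9, -0.1, 141.0]
force: [-9.0, -2.9, 15.6]
grip_width: 13.5
grip_force: 32.8
```

>>> carry_out(
  motion=[
    [0,0,0,0,0,-0.2],
    [0,0,0,0,0,-0.2],
    [0,0,0,0,0,-0.2],
    [0,0,0,0,0,-0.2],
    [0,0,0,0,0,-0.2],
    [0,0,0,0,0,-0.2],
    [0,0,0,0,0,-0.2],
  ],
)

```text
time_s: 8.37
tcp_pos: [645.5, 22.5, 92.3]
tool_rot: [-179.9, -0.1, 176.6]
force: [-10.3, -6.1, 17.0]
grip_width: 13.5
grip_force: 32.6
```

```bash
python3 - <<'E'
from h import *
print(observe()['joints'],observe()['tool_rot'],observe()['ft_torque'])
P=np.array([607.5,-122,62]);a=np.radians(10.4);ex=np.array([np.cos(a),np.sin(a),0]);ey=np.array([-ex[1],ex[0],0])
s=shot('wrist','w3.png')
u=proj(s,P+128*ex),proj(s,P+45*ex-113*ey);print(u)
cv2.imwrite('pics/w3b.png',cv2.resize(s['pixels'][:,:,::-1],(640,480)))
for c in('top','scene'):
  s=shot(c,c+'1.png')
  try:
   for b,m,n in bubbles(s,P+128*ex,P+45*ex-113*ey): print(c,n,(b-m)@ex,(b-m)@ey)
  except Exception as e: print(c,e)
E
```

```text
[-6.66062990e-01  3.61323107e+01  9.85013221e+01 -6.68627512e-02
  4.54499396e+01 -8.72176166e+01] [-1.79948418e+02 -8.11836526e-02  1.76598458e+02] [-1.17206382  1.76448487  0.03201563]
(array([108.82628965, 328.55783235]), array([-74.15016838, 271.53978095]))
top 15 2.3845171349248075 13.19424835813337
top 20 27.70320455958445 -0.61986641450219
scene 9 -0.2208143849086925 0.11313728209180231
scene 13 22.570916845036027 -4.512441972309995
```

View pics/w3b.png

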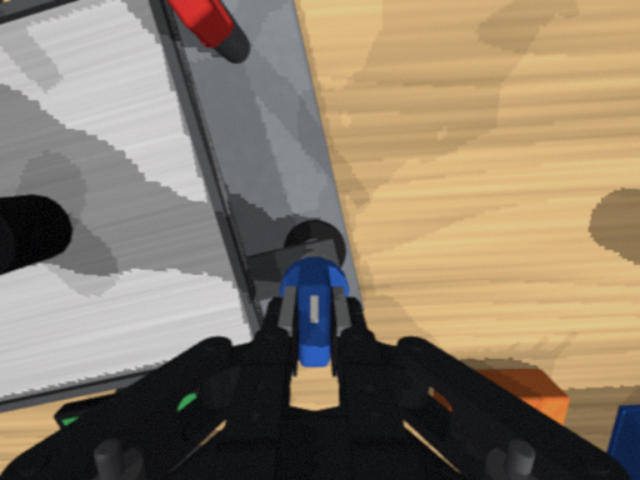

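>>> carry_out(
  motion=[
    [0,0,0,0,0,0],
    [0,0,0,0,0,0],
    [0,0,0,0,0,0],
    [0,0,0,0,0,0],
    [0,0,-0.1,0,0,0],
    [0,0,-0.25,0,0,0],
    [0,0,-0.4,0,0,0],
    [0,0,-0.4,0,0,0],
  ],
  claw=-1,
)

```text
time_s: 9.18
tcp_pos: [649.5, 23.3, 176.8]
tool_rot: [180.0, 0.4, 176.5]
force: [1.6, -1.2, 1.3]
grip_width: 85.3
grip_force: 0.0
```

>>> carry_out(
  motion=[
    [0.811,-0.897,0,0,0,-0.213],
    [0.811,-0.897,0,0,0,-0.213],
    [0.811,-0.897,0,0,0,-0.213],
    [0.811,-0.897,0,0,0,-0.213],
    [0.811,-0.897,0,0,0,-0.213],
    [0.811,-0.897,0,0,0,-0.213],
    [0.811,-0.897,0,0,0,-0.213],
    [0.811,-0.897,0,0,0,-0.213],
    [0.811,-0.897,0,0,0,-0.213],
    [0.811,-0.897,0,0,0,-0.213],
  ],
)

```text
time_s: 10.02
tcp_pos: [474.7, -145.6, 171.4]
tool_rot: [-180.0, 0.0, -145.2]
force: [-0.7, 0.1, -0.4]
grip_width: 85.6
grip_force: 0.0
```

```bash
python3 - <<'E'
from h import *
o=observe();print(o['tcp_pos'],o['tool_rot'],o['joints'])
P=np.array([607.5,-122,62]);a=np.radians(10.4);ex=np.array([np.cos(a),np.sin(a),0]);ey=np.array([-ex[1],ex[0],0])
for c in('top','scene','wrist'):
  s=shot(c,c+'2.png')
  try:
   for b,m,n in bubbles(s,P+128*ex,P+45*ex-113*ey): print(c,n,(b-m)@ex,(b-m)@ey)
  except Exception as e: print(c,e)
  print([(d['at'],d['score']) for d in models.spot_point(c,'knob_front_grip')][:2])
cv2.imwrite('pics/w4b.png',cv2.resize(s['pixels'][:,:,::-1],(640,480)))
E
```

```text
[ 474.65682144 -145.59374107  171.35969537] [-1.79970687e+02  3.36928289e-02 -1.45163019e+02] [-2.05597973e+01  1.97952178e+01  1.14933997e+02  1.56164840e-02
  4.52275246e+01 -1.45407764e+02]
top 13 1.7471323393958538 0.41346290802385843
top 17 23.901405933078323 -1.2615619310898023
[]
scene 9 -0.8820454613785945 0.6754996362159877
scene 9 23.871046160710648 -3.409889929414682
[([474.8, -146.3, 104.4], 0.59)]
wrist unsupported operand type(s) for -: 'NoneType' and 'float'
[([472.0, -144.2, 101.5], 0.8)]
```

View pics/w4b.png

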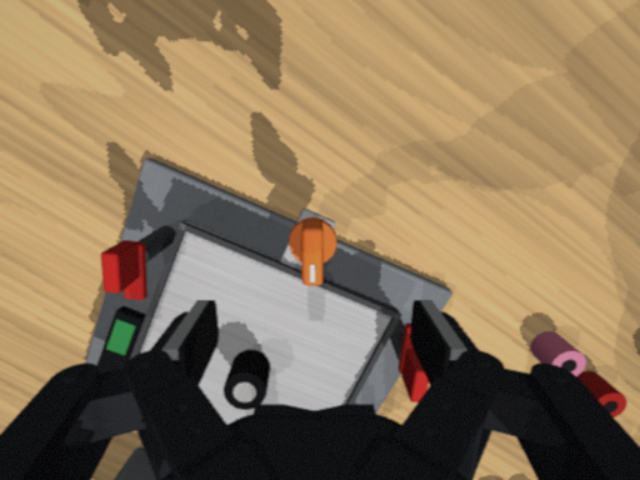

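>>> carry_out(
  motion=[
    [0,0,0.15,0,0,0],
    [0,0,0.28,0,0,0],
    [0,0,0.36,0,0,0],
    [0,0,0.4,0,0,0],
    [0,0,0.4,0,0,0],
  ],
)

```text
time_s: 10.73
tcp_pos: [472.9, -145.5, 89.9]
tool_rot: [179.9, -0.1, -145.1]
force: [-0.7, 0.5, 0.9]
grip_width: 85.6
grip_force: 0.0
```

>>> carry_out(
  motion=[
    [0,0,0,0,0,0],
    [0,0,0,0,0,0],
    [0,0,0,0,0,0],
    [0,0,0,0,0,0],
    [0,0,0,0,0,0],
    [0,0,0,0,0,0],
    [0,0,0,0,0,0],
    [0,0,0,0,0,0],
  ],
  claw=1,
  newtons=30,
)

```text
time_s: 11.4
tcp_pos: [474.4, -146.6, 92.0]
tool_rot: [-179.9, 0.0, -145.1]
force: [-0.6, -4.1, 7.7]
grip_width: 13.5
grip_force: 34.7
```

>>> carry_out(
  motion=[
    [0,0,0,0,0,0.45],
    [0,0,0,0,0,0.45],
    [0,0,0,0,0,0.45],
    [0,0,0,0,0,0.45],
    [0,0,0,0,0,0.45],
    [0,0,0,0,0,0.45],
    [0,0,0,0,0,0.45],
    [0,0,0,0,0,0.45],
    [0,0,0,0,0,0.45],
    [0,0,0,0,0,0.45],
    [0,0,0,0,0,0.45],
    [0,0,0,0,0,0.45],
  ],
)

```text
time_s: 12.4
tcp_pos: [474.4, -147.1, 91.9]
tool_rot: [180.0, 0.1, 133.4]
force: [-1.5, -10.0, 6.3]
grip_width: 13.4
grip_force: 34.5
```

>>> carry_out(
  motion=[
    [0,0,0,0,0,0.45],
    [0,0,0,0,0,0.45],
    [0,0,0,0,0,0.45],
    [0,0,0,0,0,0.45],
    [0,0,0,0,0,0.45],
    [0,0,0,0,0,0.45],
    [0,0,0,0,0,0.45],
    [0,0,0,0,0,0.45],
    [0,0,0,0,0,0.45],
    [0,0,0,0,0,0.45],
    [0,0,0,0,0,0.45],
    [0,0,0,0,0,0.45],
  ],
)

```text
time_s: 13.4
tcp_pos: [473.9, -147.1, 91.9]
tool_rot: [179.9, 0.0, 52.4]
force: [-6.0, -13.1, 8.5]
grip_width: 13.2
grip_force: 34.9
```

>>> carry_out(
  motion=[
    [0,0,0,0,0,0.085],
    [0,0,0,0,0,0.085],
    [0,0,0,0,0,0.085],
    [0,0,0,0,0,0.085],
    [0,0,0,0,0,0.085],
  ],
)

```text
time_s: 13.82
tcp_pos: [473.8, -147.0, 91.9]
tool_rot: [179.9, 0.0, 37.6]
force: [-6.0, -12.6, 9.4]
grip_width: 13.2
grip_force: 34.9
```

>>> carry_out(
  motion=[
    [0,0,0,0,0,0],
    [0,0,0,0,0,0],
    [0,0,0,0,0,0],
    [0,0,0,0,0,0],
    [0,0,-0.1,0,0,0],
    [0,0,-0.25,0,0,0],
    [0,0,-0.45,0,0,0],
    [0,0,-0.65,0,0,0],
    [0,0,-0.9,0,0,0],
    [0,0,-0.9,0,0,0],
  ],
  claw=-1,
)

```text
time_s: 14.65
tcp_pos: [476.0, -146.7, 277.5]
tool_rot: [179.6, -0.2, 37.6]
force: [0.6, -1.1, 1.4]
grip_width: 85.0
grip_force: 0.0
```

>>> carry_out(
  motion=[
    [0.7,0.223,0,0,0,0.151],
    [0.7,0.223,0,0,0,0.151],
    [0.7,0.223,0,0,0,0.151],
    [0.7,0.223,0,0,0,0.151],
    [0.7,0.223,0,0,0,0.151],
    [0.7,0.223,0,0,0,0.151],
    [0.7,0.223,0,0,0,0.151],
    [0.7,0.223,0,0,0,0.151],
  ],
)

```text
time_s: 15.32
tcp_pos: [610.9, -96.3, 271.2]
tool_rot: [-180.0, 0.0, 10.4]
force: [0.1, 0.4, -0.5]
grip_width: 85.6
grip_force: 0.0
```

```bash
python3 - <<'E'
from h import *
s=shot('wrist','w5.png'); np.save('w5.npy',s,allow_pickle=True)
o=observe();print(o['tcp_pos'],o['tool_rot'],o['joints'])
P=np.array([607.5,-122,62]);a=np.radians(10.4);ex=np.array([np.cos(a),np.sin(a),0]);ey=np.array([-ex[1],ex[0],0])
for b,m,n in bubbles(s,P+128*ex,P+45*ex-113*ey): print(n,(b-m)@ex,(b-m)@ey,(m-P)@ex,(m-P)@ey)
for t in ['platform','base','knob_front_grip','knob_left_grip','turnbutton_right_grip','turnbutton_left_grip']:
    print(t,[(np.round(d['at']).tolist(),round(d['score'],2),np.round(proj(s,d['at'])).tolist()) for d in models.spot_point('wrist',t)][:2])
cv2.imwrite('pics/w5b.png',cv2.resize(s['pixels'][60:300,120:420,::-1],(750,600),interpolation=cv2.INTER_CUBIC))
E
```

```text
[610.98158815 -96.41062955 271.43600912] [-1.79997619e+02  1.67529925e-02  1.03952294e+01] [-1.17724738e+01  2.28972232e+01  9.31107767e+01 -4.57886986e-03
  6.40084134e+01  6.78343044e+01]
116 0.9365435620913375 1.7553990856389456 127.81917815043495 -0.8098710982574366
93 0.8678397243412118 -0.7226092615916894 46.54839490048922 -115.23250588248091
platform [([608.0, -120.0, 62.0], 0.84, [268.0, 173.0])]
base [([604.0, -122.0, 2.0], 0.72, [266.0, 166.0])]
knob_front_grip [([474.0, -148.0, 104.0], 0.68, [270.0, 278.0])]
knob_left_grip [([645.0, 25.0, 103.0], 0.8, [151.0, 128.0])]
turnbutton_right_grip [([566.0, -252.0, 98.0], 0.84, [363.0, 228.0])]
turnbutton_left_grip [([518.0, -17.0, 97.0], 0.58, [179.0, 231.0]), ([563.0, -252.0, 96.0], 0.36, [361.0, 229.0])]
```

View pics/w5b.png

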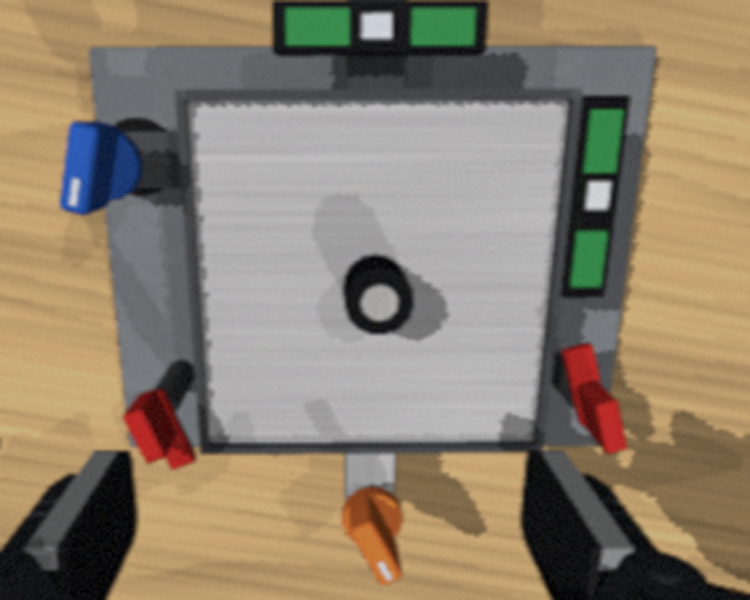

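```bash
cat >> h.py <<'E'
P=np.array([607.5,-122,62.]);a=np.radians(10.4);ex=np.array([np.cos(a),np.sin(a),0]);ey=np.array([-ex[1],ex[0],0])
def rect(s,c,z,hw,k=5,yaw=a):
    """ortho view of plane z around c: rows run -ex, cols run -ey"""
    fx=np.array([np.cos(yaw),np.sin(yaw),0]);fy=np.array([-fx[1],fx[0],0]);c=np.array([c[0],c[1],z])
    q=[c+hw*fx+hw*fy,c+hw*fx-hw*fy,c-hw*fx-hw*fy,c-hw*fx+hw*fy]; n=2*hw*k
    M=cv2.getPerspectiveTransform(np.float32([proj(s,p) for p in q]),np.float32([[0,0],[n,0],[n,n],[0,n]]))
    return cv2.warpPerspective(s['pixels'],M,(n,n),flags=cv2.INTER_LINEAR)
def bub(s,z=62):
    r=[]
    for c,ax in ((P+128*ex,1),(P+45*ex-113*ey,0)):
        im=rect(s,c,z,45); h=cv2.cvtColor(im,cv2.COLOR_RGB2HSV)
        g=(h[...,0]>50)&(h[...,0]<90)&(h[...,1]>120)&(h[...,2]>60)
        q=np.argwhere(g); m=np.median(q[:,1-ax]); sl=[slice(None)]*2; sl[1-ax]=slice(int(m)-20,int(m)+20)
        lo,hi=np.percentile(q[:,ax],[.5,99.5]); w=(h[...,1]<70)&(h[...,2]>150)
        wm=np.zeros_like(w); wm[tuple(sl)]=w[tuple(sl)]; ww=np.argwhere(wm)[:,ax]; ww=ww[(ww>lo)&(ww<hi)]
        r.append((round(((lo+hi)/2-ww.mean())/5,2),round((hi-lo)/5,1),len(ww)/25))
    return r
E
python3 - <<'E'
from h import *
for f in ('w2.npy','w5.npy'):
    s=np.load(f,allow_pickle=True).item(); print(bub(s))
ims=[rect(s,p,z,32) for p,z in (([645.5,23,0],108),([474,-147,0],108),([565,-252,0],104),([518,-16,0],104))]
cv2.imwrite('pics/r5.png',np.vstack([np.hstack(ims[:2]),np.hstack(ims[2:])])[:,:,::-1][:600])
E
```

```text
[(np.float64(26.37), np.float64(89.0), 125.32), (np.float64(25.44), np.float64(89.0), 88.6)]
[(np.float64(1.08), np.float64(89.4), 114.4), (np.float64(2.4), np.float64(89.4), 111.32)]
```

View pics/r5.png

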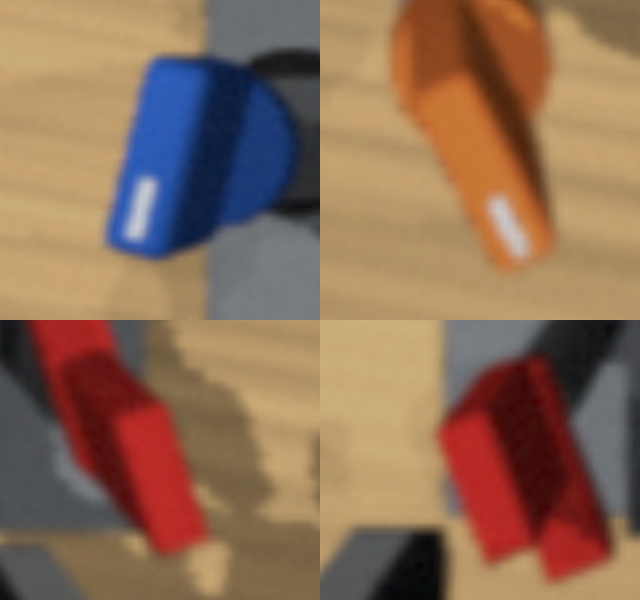

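```bash
sed -i 's/rect(s,c,z,45)/rect(s,c,z,56)/' h.py; python3 - <<'E'
from h import *
for f in ('w2.npy','w5.npy'):
    s=np.load(f,allow_pickle=True).item(); print(bub(s),bub(s,68))
E
```

```text
[(np.float64(27.17), np.float64(90.6), 125.32), (np.float64(25.44), np.float64(89.0), 88.6)] [(np.float64(26.64), np.float64(89.0), 123.36), (np.float64(24.97), np.float64(87.4), 87.28)]
[(np.float64(1.58), np.float64(92.4), 114.4), (np.float64(3.2), np.float64(92.2), 111.32)] [(np.float64(1.61), np.float64(90.8), 112.8), (np.float64(3.21), np.float64(90.6), 108.32)]
```

>>> carry_out(
  motion=[
    [0.28,-0.556,0.4,0,0,0.077],
    [0.28,-0.556,0.4,0,0,0.077],
    [0.28,-0.556,0.4,0,0,0.077],
    [0.28,-0.556,0.4,0,0,0.077],
    [0.28,-0.556,0.5,0,0,0.077],
    [0.28,-0.556,0.6,0,0,0.077],
    [0.28,-0.556,0.7,0,0,0.077],
    [0.28,-0.556,0.8,0,0,0.077],
    [0.28,-0.556,0.9,0,0,0.077],
    [0.28,-0.556,0.9,0,0,0.077],
  ],
)

```text
time_s: 16.5
tcp_pos: [644.7, 23.4, 87.8]
tool_rot: [180.0, 0.3, -3.5]
force: [-1.8, 0.0, -0.7]
grip_width: 85.4
grip_force: 0.0
```

>>> carry_out(
  motion=[
    [0,0,0,0,0,0],
    [0,0,0,0,0,0],
    [0,0,0,0,0,0],
    [0,0,0,0,0,0],
    [0,0,0,0,0,0],
    [0,0,0,0,0,0],
    [0,0,0,0,0,0],
    [0,0,0,0,0,-0.036],
    [0,0,0,0,0,-0.072],
    [0,0,0,0,0,-0.072],
    [0,0,0,0,0,-0.072],
  ],
  claw=1,
)

```text
time_s: 17.42
tcp_pos: [647.3, 22.9, 92.3]
tool_rot: [180.0, -0.1, 9.5]
force: [-2.8, -4.4, 8.4]
grip_width: 13.3
grip_force: 32.4
```

>>> carry_out(
  motion=[
    [0,0,0,0,0,0],
    [0,0,0,0,0,0],
    [0,0,0,0,0,0],
    [0,0,0,0,0,0],
    [0,0,-0.1,0,0,0],
    [0,0,-0.25,0,0,0],
    [0,0,-0.4,0,0,0],
    [0,0,-0.4,0,0,0],
  ],
  claw=-1,
)

```text
time_s: 18.08
tcp_pos: [649.8, 23.5, 176.8]
tool_rot: [179.9, -0.4, 9.5]
force: [0.6, 0.0, 0.5]
grip_width: 85.3
grip_force: 0.0
```

>>> carry_out(
  motion=[
    [-0.995,0.694,0,0,0,-0.16],
    [-0.995,0.694,0,0,0,-0.16],
    [-0.995,0.694,0,0,0,-0.16],
    [-0.995,0.694,0,0,0,-0.16],
    [-0.995,0.694,0,0,0,-0.16],
    [-0.995,0.694,0,0,0,-0.16],
    [-0.995,0.694,0.1,0,0,-0.16],
    [-0.995,0.694,0.2,0,0,-0.16],
    [-0.995,0.694,0.3,0,0,-0.16],
    [-0.995,0.694,0.4,0,0,-0.16],
    [-0.995,0.694,0.4,0,0,-0.16],
  ],
)

```text
time_s: 19.0
tcp_pos: [471.7, -145.7, 88.6]
tool_rot: [-179.8, 0.1, 38.3]
force: [-1.8, 0.8, -0.4]
grip_width: 85.0
grip_force: 0.0
```

>>> carry_out(
  motion=[
    [0,0,0,0,0,0],
    [0,0,0,0,0,0],
    [0,0,0,0,0,0],
    [0,0,0,0,0,0],
    [0,0,0,0,0,0],
    [0,0,0,0,0,0],
    [0,0,0,0,0,0],
    [0,0,0,0,0,0.04],
    [0,0,0,0,0,0.08],
    [0,0,0,0,0,0.12],
    [0,0,0,0,0,0.142],
    [0,0,0,0,0,0.142],
  ],
  claw=1,
)

```text
time_s: 20.0
tcp_pos: [474.2, -146.7, 92.0]
tool_rot: [179.9, -0.1, 12.4]
force: [0.2, -3.4, 8.4]
grip_width: 13.0
grip_force: 34.8
```

>>> carry_out(
  motion=[
    [0,0,0,0,0,0],
    [0,0,0,0,0,0],
    [0,0,0,0,0,0],
    [0,0,0,0,0,0],
    [0,0,0,0,0,0],
    [0,0,-0.1,0,0,0],
    [0,0,-0.25,0,0,0],
    [0,0,-0.45,0,0,0],
    [0,0,-0.65,0,0,0],
    [0,0,-0.9,0,0,0],
    [0,0,-0.9,0,0,0],
  ],
  claw=-1,
)

```text
time_s: 20.92
tcp_pos: [475.8, -147.0, 277.5]
tool_rot: [179.8, -0.4, 12.7]
force: [1.6, 0.0, 1.3]
grip_width: 85.2
grip_force: 0.0
```

>>> carry_out(
  motion=[
    [0.7,0.05,0,0,0,0.02],
    [0.7,0.05,0,0,0,0.02],
    [0.7,0.05,0,0,0,0.02],
    [0.7,0.05,0,0,0,0.02],
    [0.7,0.05,0,0,0,0.02],
    [0.7,0.05,0,0,0,0.02],
    [0.7,0.05,0,0,0,0.02],
    [0.7,0.05,0,0,0,0.02],
  ],
)

```text
time_s: 21.58
tcp_pos: [611.2, -125.4, 271.3]
tool_rot: [-180.0, 0.0, 9.1]
force: [0.3, -0.5, 0.1]
grip_width: 85.5
grip_force: 0.0
```

```bash
python3 - <<'E'
from h import *
s=shot('wrist','w6.png'); np.save('w6.npy',s,allow_pickle=True)
o=observe();print(o['tcp_pos'],o['tool_rot']); print(bub(s),bub(s,68))
for t in ['turnbutton_right_grip','turnbutton_left_grip']:
    print(t,[(np.round(d['at']).tolist(),round(d['score'],2),np.round(proj(s,d['at'])).tolist()) for d in models.spot_point('wrist',t)][:2])
im=[cv2.resize(rect(s,c,62,50,6),(400,400)) for c in (P+128*ex,P+45*ex-113*ey)]
cv2.imwrite('pics/r6.png',np.hstack(im)[:,:,::-1])
E
```

```text
[ 611.30516913 -125.41481828  271.47989885] [-1.79995532e+02  1.43270227e-02  9.08110247e+00]
[(np.float64(0.2), np.float64(92.4), 115.56), (np.float64(0.12), np.float64(92.2), 111.72)] [(np.float64(0.1), np.float64(90.8), 113.8), (np.float64(0.14), np.float64(90.6), 109.6)]
turnbutton_right_grip [([564.0, -252.0, 97.0], 0.64, [342.0, 223.0])]
turnbutton_left_grip [([518.0, -14.0, 99.0], 0.91, [155.0, 230.0])]
```

View pics/r6.png

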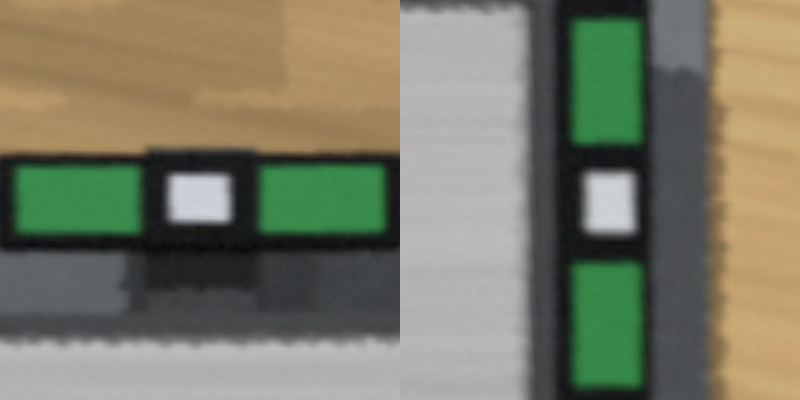

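>>> carry_out(
  motion=[
    [-0.329,0.588,0.4,0,0,-0.1],
    [-0.329,0.588,0.4,0,0,-0.1],
    [-0.329,0.588,0.4,0,0,-0.1],
    [-0.329,0.588,0.4,0,0,-0.1],
    [-0.329,0.588,0.5,0,0,-0.1],
    [-0.329,0.588,0.6,0,0,-0.1],
    [-0.329,0.588,0.7,0,0,-0.1],
    [-0.329,0.588,0.8,0,0,-0.1],
    [-0.329,0.588,0.91,0,0,-0.1],
    [-0.329,0.588,0.91,0,0,-0.1],
  ],
)

```text
time_s: 22.57
tcp_pos: [563.5, -250.9, 86.0]
tool_rot: [-179.8, 0.2, 27.1]
force: [-1.7, 0.5, -0.3]
grip_width: 85.2
grip_force: 0.0
```

>>> carry_out(
  motion=[
    [0,0,0,0,0,0],
    [0,0,0,0,0,0],
    [0,0,0,0,0,0],
    [0,0,0,0,0,0],
    [0,0,0,0,0,0],
    [0,0,0,0,0,0],
    [0,0,0,0,0,0],
    [0,0,0,0,0,0],
  ],
  claw=1,
)

```text
time_s: 23.23
tcp_pos: [566.1, -251.5, 90.1]
tool_rot: [180.0, -0.0, 27.1]
force: [-2.2, 4.3, 10.1]
grip_width: 11.1
grip_force: 31.9
```

>>> carry_out(
  motion=[
    [0,0,0,0,0,-0.414],
    [0,0,0,0,0,-0.414],
    [0,0,0,0,0,-0.414],
    [0,0,0,0,0,-0.414],
    [0,0,0,0,0,-0.414],
    [0,0,0,0,0,-0.414],
    [0,0,0,0,0,-0.414],
    [0,0,0,0,0,-0.414],
    [0,0,0,0,0,-0.414],
    [0,0,0,0,0,-0.414],
    [0,0,0,0,0,-0.414],
    [0,0,0,0,0,-0.414],
  ],
)

```text
time_s: 24.23
tcp_pos: [564.7, -250.8, 90.1]
tool_rot: [-179.9, -0.1, 101.9]
force: [-9.9, 6.5, 17.9]
grip_width: 11.1
grip_force: 33.0
```

```bash
python3 - <<'E'
from h import *
o=observe();print(o['tcp_pos'],o['tool_rot'],o['ft_torque'],o['joints'])
E
```

```text
[ 564.70142517 -250.82380385   90.08169292] [-1.79903414e+02 -9.54240974e-02  1.01865239e+02] [ 1.20452965  1.69828912 -0.04133315] [-2.67687077e+01  3.45319621e+01  1.02466188e+02  2.08228709e-02
  4.31368779e+01 -3.86492387e+01]
```

>>> carry_out(
  motion=[
    [0,0,0,0,0,0],
    [0,0,0,0,0,0],
    [0,0,0,0,0,0],
    [0,0,0,0,0,0],
    [0,0,0,0,0,0],
    [0,0,-0.1,0,0,0],
    [0,0,-0.25,0,0,0],
    [0,0,-0.4,0,0,0],
    [0,0,-0.4,0,0,0],
  ],
  claw=-1,
)

```text
time_s: 24.98
tcp_pos: [568.5, -253.0, 174.6]
tool_rot: [179.7, 0.3, 101.6]
force: [1.3, -0.0, 0.5]
grip_width: 85.5
grip_force: 0.0
```

>>> carry_out(
  motion=[
    [0.6,0.01,0,0,0,0.389],
    [0.6,0.01,0,0,0,0.389],
    [0.6,0.01,0,0,0,0.389],
    [0.6,0.01,0,0,0,0.389],
    [0.6,0.01,0,0,0,0.389],
    [0.6,0.01,0,0,0,0.389],
    [0.6,0.01,0,0,0,0.389],
    [0.6,0.01,0,0,0,0.389],
    [0.6,0.01,0,0,0,0.389],
    [0.6,0.01,0,0,0,0.389],
    [0.6,0.01,0,0,0,0.389],
    [0.6,0.01,0,0,0,0.389],
  ],
)

```text
time_s: 25.98
tcp_pos: [543.7, -133.8, 169.2]
tool_rot: [180.0, -0.0, 31.8]
force: [-0.7, -0.0, 0.4]
grip_width: 85.4
grip_force: 0.0
```

>>> carry_out(
  motion=[
    [0.205,-0.564,0,0,0,0],
    [0.205,-0.564,0,0,0,0],
    [0.205,-0.564,0,0,0,0],
    [0.205,-0.564,0,0,0,0],
    [0.205,-0.564,0.1,0,0,0],
    [0.205,-0.564,0.2,0,0,0],
    [0.205,-0.564,0.3,0,0,0],
    [0.205,-0.564,0.4,0,0,0],
    [0.205,-0.564,0.4,0,0,0],
  ],
)

```text
time_s: 26.73
tcp_pos: [517.6, -16.1, 86.5]
tool_rot: [-179.8, 0.2, 31.8]
force: [-2.2, -0.3, 0.9]
grip_width: 85.2
grip_force: 0.0
```

>>> carry_out(
  motion=[
    [0,0,0,0,0,0],
    [0,0,0,0,0,0],
    [0,0,0,0,0,0],
    [0,0,0,0,0,0],
    [0,0,0,0,0,0],
    [0,0,0,0,0,0],
    [0,0,0,0,0,0],
    [0,0,0,0,0,0],
  ],
  claw=1,
)

```text
time_s: 27.4
tcp_pos: [519.3, -15.5, 90.1]
tool_rot: [-180.0, -0.0, 31.6]
force: [-3.6, 10.4, 14.6]
grip_width: 11.4
grip_force: 30.6
```

>>> carry_out(
  motion=[
    [0,0,0,0,0,-0.388],
    [0,0,0,0,0,-0.388],
    [0,0,0,0,0,-0.388],
    [0,0,0,0,0,-0.388],
    [0,0,0,0,0,-0.388],
    [0,0,0,0,0,-0.388],
    [0,0,0,0,0,-0.388],
    [0,0,0,0,0,-0.388],
    [0,0,0,0,0,-0.388],
    [0,0,0,0,0,-0.388],
    [0,0,0,0,0,-0.388],
    [0,0,0,0,0,-0.388],
  ],
)

```text
time_s: 28.4
tcp_pos: [515.8, -14.3, 89.8]
tool_rot: [-179.7, -0.2, 101.5]
force: [-19.9, 22.5, 31.5]
grip_width: 11.3
grip_force: 33.0
```

>>> carry_out(
  motion=[
    [0,0,0,0,0,0],
    [0,0,0,0,0,0],
    [0,0,0,0,0,0],
    [0,0,0,0,0,0],
    [0,0,0,0,0,0],
    [0,0,-0.1,0,0,0],
    [0,0,-0.25,0,0,0],
    [0,0,-0.45,0,0,0],
    [0,0,-0.65,0,0,0],
    [0,0,-0.9,0,0,0],
    [0,0,-0.9,0,0,0],
  ],
  claw=-1,
)

```text
time_s: 29.32
tcp_pos: [522.1, -16.6, 275.7]
tool_rot: [179.5, 0.1, 101.4]
force: [1.8, -0.2, 0.5]
grip_width: 85.2
grip_force: 0.0
```

>>> carry_out(
  motion=[
    [-0.4,0.3,0,0,0,0.5],
    [-0.4,0.3,0,0,0,0.5],
    [-0.4,0.3,0,0,0,0.5],
    [-0.4,0.3,0,0,0,0.5],
    [-0.4,0.3,0,0,0,0.5],
    [-0.4,0.3,0,0,0,0.5],
    [-0.4,0.3,0,0,0,0.5],
    [-0.4,0.3,0,0,0,0.5],
    [-0.4,0.3,0,0,0,0.5],
    [-0.4,0.3,0,0,0,0.5],
    [-0.4,0.3,0,0,0,0.5],
    [-0.4,0.3,0,0,0,0.5],
  ],
)

```text
time_s: 30.32
tcp_pos: [594.1, -82.9, 269.1]
tool_rot: [-180.0, 0.0, 15.1]
force: [-0.1, -0.6, -0.8]
grip_width: 85.4
grip_force: 0.0
```

```bash
python3 - <<'E'
from h import *
s=shot('wrist','w7.png'); np.save('w7.npy',s,allow_pickle=True)
o=observe();print(o['tcp_pos'],o['tool_rot']); print(bub(s))
im=rect(s,P-20*ex,77,160,2)
for t in ['platform','turnbutton_right_grip','turnbutton_left_grip']:
    print(t,[(np.round(d['at']).tolist(),round(d['score'],2)) for d in models.spot_point('wrist',t)][:2])
for t in ['spacer_red','spacer_gold']:
  for c in ('wrist','top','scene'):
    if t=='spacer_red' and c!='wrist': shot(c,c+'7.png')
    print(t,c,[(np.round(d['at']).tolist(),round(d['score'],2)) for d in models.spot_point(c,t)][:7])
cv2.imwrite('pics/r7.png',cv2.resize(im[:,:,::-1],(600,600)))
E
```

```text
[594.12958837 -82.88979855 269.1141323 ] [-1.79996874e+02  1.06350392e-02  1.45268534e+01]
[(np.float64(-0.14), np.float64(92.2), 113.92), (np.float64(0.17), np.float64(92.0), 110.32)]
platform [([604.0, -121.0, 60.0], 0.64)]
turnbutton_right_grip [([565.0, -252.0, 98.0], 0.87)]
turnbutton_left_grip [([520.0, -14.0, 99.0], 0.82)]
spacer_red wrist [([384.0, 248.0, 0.0], 0.94), ([446.0, 146.0, 0.0], 0.77), ([456.0, 219.0, 5.0], 0.57)]
spacer_red top [([382.0, 253.0, 1.0], 0.67), ([457.0, 221.0, -1.0], 0.64), ([501.0, 300.0, 2.0], 0.53), ([440.0, 144.0, -0.0], 0.44)]
spacer_red scene [([444.0, 144.0, 4.0], 0.66), ([380.0, 254.0, -3.0], 0.61), ([500.0, 294.0, 1.0], 0.41)]
spacer_gold wrist []
spacer_gold top [([409.0, 327.0, 2.0], 0.44)]
spacer_gold scene [([400.0, 326.0, 1.0], 0.52), ([606.0, -123.0, 60.0], 0.18)]
```

View pics/r7.png

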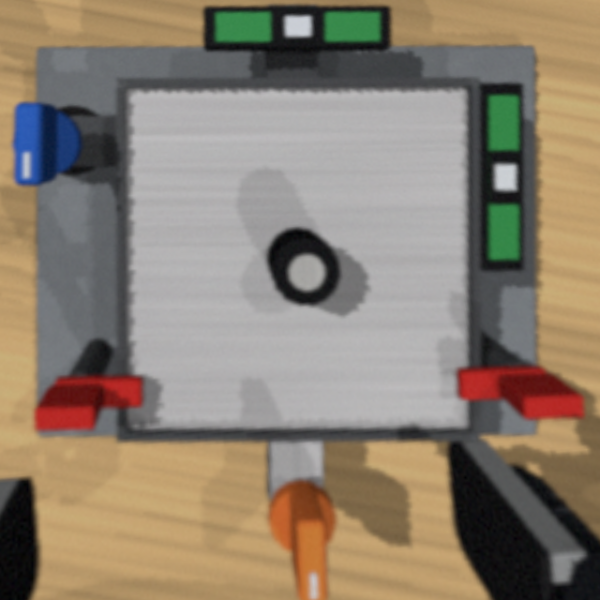

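>>> carry_out(
  motion=[
    [-0.161,-0.914,0,0,0,0],
    [-0.161,-0.914,0,0,0,0],
    [-0.161,-0.914,0,0,0,0],
    [-0.161,-0.914,0,0,0,0],
    [-0.161,-0.914,0,0,0,0],
    [-0.161,-0.914,0,0,0,0],
  ],
)

```text
time_s: 31.42
tcp_pos: [512.3, 88.0, 269.5]
tool_rot: [-179.9, 0.0, 15.7]
force: [0.2, -0.1, 0.1]
grip_width: 85.2
grip_force: 0.0
```

>>> carry_out(
  motion=[
    [-0.161,-0.914,0,0,0,-0.45],
    [-0.161,-0.914,0,0,0,-0.45],
    [-0.161,-0.914,0,0,0,-0.45],
    [-0.161,-0.914,0,0,0,-0.45],
    [-0.161,-0.914,0,0,0,-0.45],
    [-0.161,-0.914,0,0,0,-0.45],
    [-0.161,-0.914,0,0,0,-0.45],
    [-0.161,-0.914,0,0,0,-0.45],
    [-0.161,-0.914,0,0,0,-0.45],
    [-0.161,-0.914,0,0,0,-0.45],
    [-0.161,-0.914,0,0,0,-0.45],
    [-0.161,-0.914,0,0,0,-0.45],
  ],
)

```text
time_s: 32.42
tcp_pos: [434.8, 252.1, 269.4]
tool_rot: [180.0, 0.0, 97.0]
force: [-0.1, 0.8, -0.3]
grip_width: 85.2
grip_force: 0.0
```

```bash
python3 - <<'E'
from h import *
s=shot('wrist','w8.png'); np.save('w8.npy',s,allow_pickle=True)
o=observe();print(o['tcp_pos'],o['tool_rot'],o['joints'])
for t in ['spacer_red','spacer_gold']:
    print(t,[(np.round(d['at']).tolist(),round(d['score'],2),np.round(proj(s,d['at'])).tolist()) for d in models.spot_point('wrist',t)][:7])
cv2.imwrite('pics/w8b.png',cv2.resize(s['pixels'][:,:,::-1],(640,480)))
# master centre
for f in ('w5.npy','w6.npy','w7.npy'):
    q=np.load(f,allow_pickle=True).item(); im=rect(q,P,97,40,5); g=cv2.cvtColor(im,cv2.COLOR_RGB2GRAY)
    m=((g>110)).astype(np.uint8); n,l,st,ce=cv2.connectedComponentsWithStats(m)
    b=[(st[i,4]/25,np.round((200-ce[i][1])/5,1),np.round((200-ce[i][0])/5,1)) for i in range(1,n) if 40<st[i,4]/25<900]; print(f,b)
E
```

```text
[434.83622358 252.05331479 269.35563134] [1.79983600e+02 2.62210082e-03 9.68841487e+01] [ 2.66484986e+01  1.33002385e+01  1.07767509e+02 -9.35676960e-03
  5.89177053e+01  1.97691791e+01]
spacer_red [([385.0, 250.0, 1.0], 0.94, [219.0, 156.0]), ([455.0, 220.0, 1.0], 0.92, [261.0, 180.0]), ([499.0, 293.0, 1.0], 0.91, [296.0, 137.0]), ([444.0, 147.0, 3.0], 0.88, [248.0, 222.0])]
spacer_gold [([405.0, 326.0, 1.0], 0.84, [237.0, 107.0])]
w5.npy [(np.float64(254.68), np.float64(-1.0), np.float64(-0.6))]
w6.npy [(np.float64(256.52), np.float64(-0.6), np.float64(-0.4))]
w7.npy [(np.float64(255.2), np.float64(-0.6), np.float64(-0.4))]
```

View pics/w8b.png

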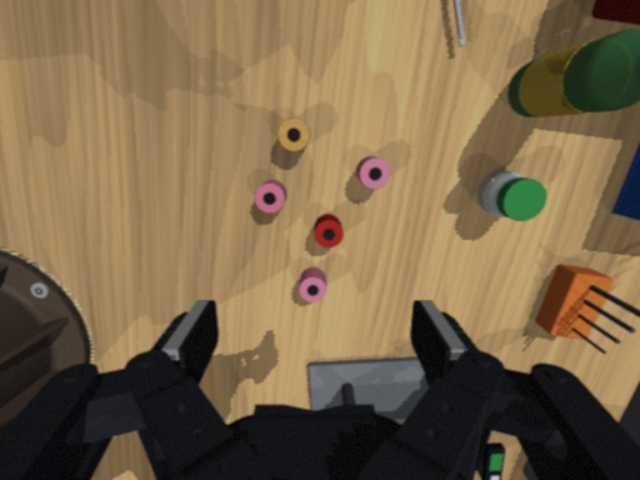

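```bash
python3 - <<'E'
from h import *
s=np.load('w8.npy',allow_pickle=True).item()
for n,c in (('red',[455,220,0]),('gold',[405,326,0])):
    im=rect(s,c,35,16,10,0.); g=cv2.cvtColor(im,cv2.COLOR_RGB2GRAY)
    k,l,st,ce=cv2.connectedComponentsWithStats((g<30).astype(np.uint8))
    print(n,[(st[i,4]/100,c[0]+(160-ce[i][1])/10,c[1]+(160-ce[i][0])/10) for i in range(1,k) if st[i,4]>2000])
E
```

```text
red [(np.float64(46.16), np.float64(455.9969020797227), np.float64(219.9724870017331))]
gold [(np.float64(58.14), np.float64(403.3436360509116), np.float64(325.32081183350533))]
```

>>> carry_out(
  motion=[
    [-0.172,0.085,0.2,0,0,-0.061],
    [-0.172,0.085,0.4,0,0,-0.061],
    [-0.172,0.085,0.6,0,0,-0.061],
    [-0.172,0.085,0.7,0,0,-0.061],
    [-0.172,0.085,0.7,0,0,-0.061],
    [-0.172,0.085,0.7,0,0,-0.061],
  ],
  claw=-0.4,
)

```text
time_s: 33.07
tcp_pos: [454.6, 219.7, 128.8]
tool_rot: [-179.8, 0.0, 107.4]
force: [0.0, 0.5, -0.2]
grip_width: 59.9
grip_force: 0.0
```

```bash
python3 - <<'E'
from h import *
o=observe();print(o['tcp_pos'],o['tool_rot'],o['grip_width'])
s=shot('wrist','w9.png'); c=[455.9,220,0]
im=rect(s,c,35,30,8,0.)
cv2.imwrite('pics/r9.png',im[:,:,::-1])
b=im.astype(int); m=(b[...,0]>90)&(b[...,1]<60)&(b[...,2]<60); q=np.argwhere(m); print(len(q),c[0]+(240-q[:,0].mean())/8,c[1]+(240-q[:,1].mean())/8)
print([(np.round(d['at']).tolist(),round(d['score'],2)) for d in models.spot_point('wrist','spacer_red')][:4])
E
```

```text
[454.61346722 219.6529889  128.79081339] [-1.79833518e+02  1.58018938e-02  1.07390605e+02] 59.85947337739694
51433 455.92360109268367 221.93754253105982
[([384.0, 248.0, -0.0], 0.85), ([446.0, 147.0, 3.0], 0.76), ([455.0, 221.0, 2.0], 0.69), ([499.0, 292.0, -2.0], 0.57)]
```

View pics/r9.png

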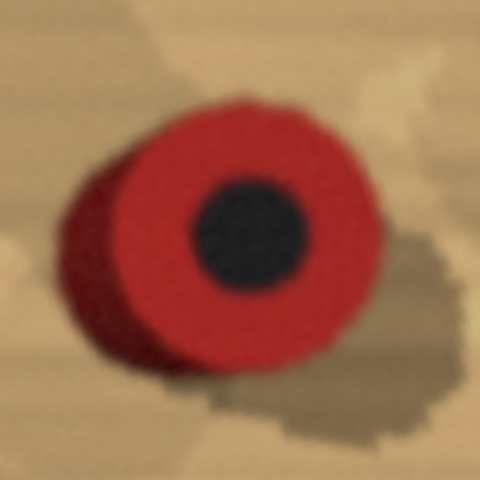

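The close crop shows the truly red sleeve, not pink, with its hole at crop (250,235), about 1 mm from the target. I'm descending.

>>> carry_out(
  motion=[
    [-0.004,0.002,0.15,0,0,0],
    [-0.004,0.002,0.3,0,0,0],
    [-0.004,0.002,0.42,0,0,0],
    [-0.004,0.002,0.52,0,0,0],
    [-0.004,0.002,0.58,0,0,0],
    [-0.004,0.002,0.61,0,0,0],
    [-0.004,0.002,0.61,0,0,0],
  ],
)

```text
time_s: 33.75
tcp_pos: [456.6, 219.9, 7.9]
tool_rot: [179.9, -0.0, 107.5]
force: [-0.3, -0.1, 0.6]
grip_width: 59.7
grip_force: 0.0
```

>>> carry_out(
  motion=[
    [0,0,0,0,0,0],
    [0,0,0,0,0,0],
    [0,0,0,0,0,0],
    [0,0,0,0,0,0],
    [0,0,0,0,0,0],
    [0,0,0,0,0,0],
  ],
  claw=1,
  newtons=30,
)

```text
time_s: 34.25
tcp_pos: [456.9, 220.0, 8.9]
tool_rot: [179.8, -0.0, 107.5]
force: [-0.4, 0.2, 9.5]
grip_width: 33.8
grip_force: 28.9
```

>>> carry_out(
  motion=[
    [0,0,-0.1,0,0,0],
    [0,0,-0.3,0,0,0],
    [0,0,-0.5,0,0,0],
    [0,0,-0.7,0,0,0],
    [0,0,-0.9,0,0,0],
    [0,0,-0.9,0,0,0],
  ],
)

```text
time_s: 34.75
tcp_pos: [459.2, 220.9, 195.4]
tool_rot: [179.3, -0.1, 107.5]
force: [2.9, 1.3, 0.1]
grip_width: 33.8
grip_force: 31.0
```

```bash
python3 - <<'E'
from h import *
o=observe();print(o['tcp_pos'],o['tool_rot'],o['grip_width'],o['joints'])
c=P-.7*ex-.5*ey; print('red',c+55*ey,'gold',c-55*ex)
E
```

```text
[459.2157384  220.92696862 195.3513906 ] [ 1.79349696e+02 -5.56238438e-02  1.07487429e+02] 33.84459567657699 [2.22824992e+01 1.85683756e+01 1.12432290e+02 1.42729424e-03
 4.83466562e+01 4.79444331e+00]
red [596.97320655 -68.52171824  62.        ] gold [ 552.80532865 -132.54670213   62.        ]
```

>>> carry_out(
  motion=[
    [-0.793,0.118,0,0,0,0],
    [-0.793,0.118,0,0,0,0],
    [-0.793,0.118,0,0,0,0],
    [-0.793,0.118,0,0,0,0],
    [-0.793,0.118,0,0,0,0],
    [-0.793,0.118,0,0,0,0],
  ],
)

```text
time_s: 35.25
tcp_pos: [526.7, 73.6, 188.2]
tool_rot: [179.9, 0.0, 107.3]
force: [-0.1, 1.5, -0.5]
grip_width: 33.9
grip_force: 30.9
```

>>> carry_out(
  motion=[
    [-0.793,0.118,0,0,0,0.039],
    [-0.793,0.118,0,0,0,0.039],
    [-0.793,0.118,0,0,0,0.039],
    [-0.793,0.118,0,0,0,0.039],
    [-0.793,0.118,0.1,0,0,0.039],
    [-0.793,0.118,0.2,0,0,0.039],
    [-0.793,0.118,0.3,0,0,0.039],
    [-0.793,0.118,0.3,0,0,0.039],
    [-0.793,0.118,0.3,0,0,0.039],
    [-0.793,0.118,0.3,0,0,0.039],
  ],
)

```text
time_s: 36.08
tcp_pos: [596.6, -68.2, 128.6]
tool_rot: [179.9, 0.0, 100.5]
force: [1.3, -0.3, -0.2]
grip_width: 33.9
grip_force: 30.9
```

```bash
python3 - <<'E'
from h import *
s=shot('wrist','w10.png'); np.save('w10.npy',s,allow_pickle=True)
o=observe();print(o['tcp_pos'],o['tool_rot'],o['grip_width'],o['force'])
cv2.imwrite('pics/w10b.png',cv2.resize(s['pixels'][:,:,::-1],(640,480)))
E
```

```text
[596.84074601 -68.35746979 128.85572875] [1.79900594e+02 3.32587395e-02 1.00511538e+02] 33.96331098318481 [ 0.61760781 -0.56607106 -0.80500796]
```

View pics/w10b.png

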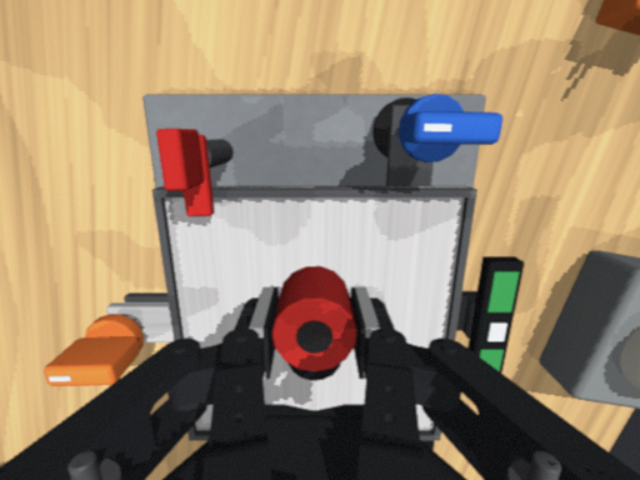

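```bash
python3 - <<'E'
from h import *
s=np.load('w10.npy',allow_pickle=True).item()
g=cv2.cvtColor(s['pixels'],cv2.COLOR_RGB2GRAY); m=np.zeros_like(g); m[255:285,235:270]=(g[255:285,235:270]<35); k,l,st,ce=cv2.connectedComponentsWithStats(m)
i=l[269,251]; print(st[i],ce[i],onz(s,ce[i],128.8-8.9+35))
E
```

```text
[     0      0    512    384 196432] [255.50397593 191.43485277] [591.39764318 -28.07269425 154.9       ]
```

```bash
python3 - <<'E'
from h import *
s=np.load('w10.npy',allow_pickle=True).item()
g=s['pixels'][...,0]; m=(g<70).astype(np.uint8); m[:257]=0;m[283:]=0;m[:,:237]=0;m[:,266:]=0
k,l,st,ce=cv2.connectedComponentsWithStats(m); i=l[269,251]; print(i,st[i],ce[i],onz(s,ce[i],154.9),onz(s,(251.2,268.8),154.9))
E
```

```text
1 [238 257  28  25 544] [251.08455882 268.99080882] [596.92182685 -68.85920613 154.9       ] [596.95878315 -68.73903803 154.9       ]
```

>>> carry_out(
  motion=[
    [0,0,0.1,0,0,0],
    [0,0,0.18,0,0,0],
    [0,0,0.24,0,0,0],
    [0,0,0.27,0,0,0],
    [0,0,0.28,0,0,0],
    [0,0,0.285,0,0,0],
    [0,0,0.285,0,0,0],
  ],
)

```text
time_s: 36.72
tcp_pos: [596.3, -68.9, 71.1]
tool_rot: [180.0, 0.0, 100.5]
force: [0.1, 0.4, -1.5]
grip_width: 34.0
grip_force: 30.9
```

>>> carry_out(
  motion=[
    [0,0,0.002,0,0,0],
    [0,0,0.002,0,0,0],
  ],
)

```text
time_s: 36.88
tcp_pos: [596.7, -69.0, 70.9]
tool_rot: [179.9, 0.0, 100.5]
force: [-1.8, 0.5, 4.4]
grip_width: 33.8
grip_force: 31.6
```

>>> carry_out(
  motion=[
    [0,0,0,0,0,0],
    [0,0,0,0,0,0],
    [0,0,0,0,0,0],
    [0,0,0,0,0,0],
    [0,0,-0.1,0,0,0],
    [0,0,-0.25,0,0,0],
    [0,0,-0.45,0,0,0],
    [0,0,-0.65,0,0,0],
    [0,0,-0.65,0,0,0],
  ],
  claw=-0.4,
)

```text
time_s: 37.63
tcp_pos: [599.7, -69.5, 207.3]
tool_rot: [179.5, 0.2, 100.5]
force: [2.9, -0.7, 0.8]
grip_width: 59.7
grip_force: 0.0
```

```bash
python3 - <<'E'
from h import *
o=observe();print(o['tcp_pos'],o['tool_rot'])
for c in ('top','scene'):
    shot(c,c+'11.png'); print([(np.round(d['at']).tolist(),round(d['score'],2)) for d in models.spot_point(c,'spacer_gold')][:3],[(np.round(d['at']).tolist(),round(d['score'],2)) for d in models.spot_point(c,'spacer_red')][:7])
E
```

```text
[599.70326078 -69.47879644 207.32770025] [179.46635824   0.19386906 100.46650623]
[([413.0, 325.0, 1.0], 0.62)] [([384.0, 253.0, -1.0], 0.64), ([501.0, 297.0, 3.0], 0.51), ([445.0, 144.0, 1.0], 0.42)]
[([400.0, 323.0, 1.0], 0.55)] [([499.0, 297.0, 0.0], 0.72), ([382.0, 257.0, -1.0], 0.67), ([595.0, -67.0, 59.0], 0.61), ([444.0, 145.0, -1.0], 0.5)]
```

>>> carry_out(
  motion=[
    [0.705,-0.197,0,0,0,0],
    [0.705,-0.197,0,0,0,0],
    [0.705,-0.197,0,0,0,0],
    [0.705,-0.197,0,0,0,0],
    [0.705,-0.197,0,0,0,0],
  ],
)

```text
time_s: 38.35
tcp_pos: [528.8, 65.8, 198.7]
tool_rot: [-179.8, -0.1, 100.6]
force: [0.5, 0.2, 0.0]
grip_width: 60.0
grip_force: 0.0
```

>>> carry_out(
  motion=[
    [0.705,-0.197,0,0,0,0],
    [0.705,-0.197,0,0,0,0],
    [0.705,-0.197,0,0,0,0],
    [0.705,-0.197,0,0,0,0],
    [0.705,-0.197,0,0,0,0],
  ],
)

```text
time_s: 38.77
tcp_pos: [465.1, 196.8, 199.0]
tool_rot: [-179.9, -0.0, 100.6]
force: [1.6, -0.4, 0.4]
grip_width: 59.6
grip_force: 0.0
```

>>> carry_out(
  motion=[
    [0.705,-0.197,0,0,0,0],
    [0.705,-0.197,0,0,0,0],
    [0.705,-0.197,0,0,0,0],
    [0.705,-0.197,0,0,0,0],
    [0.705,-0.197,0.15,0,0,0],
    [0.705,-0.197,0.35,0,0,0],
    [0.705,-0.197,0.35,0,0,0],
    [0.705,-0.197,0.35,0,0,0],
  ],
)

```text
time_s: 39.43
tcp_pos: [402.0, 324.1, 128.3]
tool_rot: [-179.7, 0.1, 100.4]
force: [0.1, 0.5, 0.7]
grip_width: 59.7
grip_force: 0.0
```

```bash
python3 - <<'E'
from h import *
o=observe();print(o['tcp_pos'],o['tool_rot'],o['grip_width'])
s=shot('wrist','w12.png'); c=[404,325.5,0]
im=rect(s,c,35,30,8,0.); g=im[...,0]; k,l,st,ce=cv2.connectedComponentsWithStats((g<70).astype(np.uint8))
print([(st[i,4]/64,c[0]+(240-ce[i][1])/8,c[1]+(240-ce[i][0])/8) for i in range(1,k) if 30<st[i,4]/64<400])
print([(np.round(d['at']).tolist(),round(d['score'],2)) for d in models.spot_point('wrist','spacer_gold')][:3])
E
```

```text
[401.96753567 324.12665156 128.30724143] [-1.79713544e+02  1.41828711e-01  1.00449698e+02] 59.738820764534815
[(np.float64(137.90625), np.float64(403.7605795377294), np.float64(325.3489972807614))]
[([404.0, 325.0, -1.0], 0.84)]
```

>>> carry_out(
  motion=[
    [0.003,0.005,0.15,0,0,0],
    [0.003,0.005,0.3,0,0,0],
    [0.003,0.005,0.42,0,0,0],
    [0.003,0.005,0.52,0,0,0],
    [0.003,0.005,0.58,0,0,0],
    [0.003,0.005,0.607,0,0,0],
    [0.003,0.005,0.607,0,0,0],
  ],
)

```text
time_s: 40.12
tcp_pos: [404.7, 326.4, 9.0]
tool_rot: [180.0, -0.0, 100.4]
force: [-0.5, 0.2, -0.2]
grip_width: 59.8
grip_force: 0.0
```

>>> carry_out(
  motion=[
    [0,0,0,0,0,0],
    [0,0,0,0,0,0],
    [0,0,0,0,0,0],
    [0,0,0,0,0,0],
    [0,0,0,0,0,0],
    [0,0,0,0,0,0],
  ],
  claw=1,
)

```text
time_s: 40.62
tcp_pos: [404.9, 326.9, 10.1]
tool_rot: [179.9, -0.1, 100.5]
force: [0.3, -2.4, 9.3]
grip_width: 34.3
grip_force: 28.9
```

>>> carry_out(
  motion=[
    [0,0,-0.1,0,0,0],
    [0,0,-0.3,0,0,0],
    [0,0,-0.5,0,0,0],
    [0,0,-0.7,0,0,0],
    [0,0,-0.9,0,0,0],
    [0,0,-0.9,0,0,0],
    [0,0,-0.9,0,0,0],
  ],
)

```text
time_s: 41.2
tcp_pos: [405.3, 327.3, 191.9]
tool_rot: [179.7, -0.2, 100.5]
force: [0.3, 0.1, -0.7]
grip_width: 33.8
grip_force: 30.8
```

>>> carry_out(
  motion=[
    [-0.797,0.104,0,0,0,0],
    [-0.797,0.104,0,0,0,0],
    [-0.797,0.104,0,0,0,0],
    [-0.797,0.104,0,0,0,0],
    [-0.797,0.104,0,0,0,0],
  ],
)

```text
time_s: 41.62
tcp_pos: [453.9, 168.4, 187.8]
tool_rot: [-179.9, 0.1, 100.3]
force: [-0.4, 0.6, -0.4]
grip_width: 33.8
grip_force: 30.7
```

>>> carry_out(
  motion=[
    [-0.797,0.104,0,0,0,0],
    [-0.797,0.104,0,0,0,0],
    [-0.797,0.104,0,0,0,0],
    [-0.797,0.104,0,0,0,0],
    [-0.797,0.104,0,0,0,0],
  ],
)

```text
time_s: 42.03
tcp_pos: [504.0, 15.4, 187.9]
tool_rot: [-180.0, 0.1, 100.3]
force: [0.2, 0.2, -0.5]
grip_width: 33.7
grip_force: 30.7
```

>>> carry_out(
  motion=[
    [-0.797,0.104,0,0,0,0.45],
    [-0.797,0.104,0,0,0,0.45],
    [-0.797,0.104,0,0,0,0.45],
    [-0.797,0.104,0,0,0,0.45],
    [-0.797,0.104,0,0,0,0.45],
    [-0.797,0.104,0,0,0,0.45],
    [-0.797,0.104,0,0,0,0.45],
    [-0.797,0.104,0,0,0,0.45],
    [-0.797,0.104,0,0,0,0.45],
    [-0.797,0.104,0,0,0,0.45],
    [-0.797,0.104,0,0,0,0.45],
    [-0.797,0.104,0,0,0,0.45],
  ],
)

```text
time_s: 43.03
tcp_pos: [551.4, -132.2, 187.5]
tool_rot: [-179.9, 0.1, 19.0]
force: [-0.5, 1.0, -1.8]
grip_width: 34.4
grip_force: 30.7
```

>>> carry_out(
  motion=[
    [0,0,0.1,0,0,0.05],
    [0,0,0.2,0,0,0.05],
    [0,0,0.3,0,0,0.05],
    [0,0,0.3,0,0,0.05],
    [0,0,0.3,0,0,0.05],
  ],
)

```text
time_s: 43.45
tcp_pos: [551.0, -132.1, 127.4]
tool_rot: [-179.9, 0.2, 10.5]
force: [-0.1, -0.6, 0.0]
grip_width: 33.6
grip_force: 30.7
```

```bash
python3 - <<'E'
from h import *
s=shot('wrist','w13.png')
o=observe();print(o['tcp_pos'],o['tool_rot'],o['grip_width'],o['force'])
z=o['tcp_pos'][2]-10.1+35
g=s['pixels'][...,0]; m=(g<70).astype(np.uint8); m[:257]=0;m[283:]=0;m[:,:237]=0;m[:,266:]=0
k,l,st,ce=cv2.connectedComponentsWithStats(m); i=l[269,251]; p=onz(s,ce[i],z); c=P-.7*ex-.5*ey; print(i,st[i],ce[i],p,(p-c)@ex,(p-c)@ey)
E
```

```text
[ 551.82363974 -132.36650282  128.44679003] [-1.79967309e+02  6.31805762e-02  1.04896177e+01] 33.41204218908868 [-0.10918149 -0.76023114 -0.55440758]
1 [237 257  29  24 542] [251.08487085 268.59594096] [ 550.70590756 -132.2760664   153.34679003] -57.01607575252297 0.6451752819962632
```

>>> carry_out(
  motion=[
    [0.01,0.003,0.1,0,0,0],
    [0.01,0.003,0.18,0,0,0],
    [0.01,0.003,0.24,0,0,0],
    [0.01,0.003,0.265,0,0,0],
    [0.01,0.003,0.275,0,0,0],
    [0.01,0.003,0.28,0,0,0],
    [0.01,0.003,0.28,0,0,0],
  ],
)

```text
time_s: 44.08
tcp_pos: [554.6, -132.9, 73.1]
tool_rot: [180.0, -0.0, 10.5]
force: [0.5, 0.2, -0.4]
grip_width: 33.5
grip_force: 30.7
```

>>> carry_out(
  motion=[
    [0,0,0.003,0,0,0],
    [0,0,0.003,0,0,0],
  ],
)

```text
time_s: 44.25
tcp_pos: [554.5, -132.9, 72.4]
tool_rot: [180.0, -0.0, 10.5]
force: [-0.1, 0.2, -0.7]
grip_width: 33.9
grip_force: 30.7
```

>>> carry_out(
  motion=[
    [-0.003,0,0.003,0,0,0],
    [-0.003,0,0.003,0,0,0],
    [-0.003,0,0.003,0,0,0],
  ],
)

```text
time_s: 44.5
tcp_pos: [554.3, -133.0, 72.0]
tool_rot: [180.0, -0.1, 10.5]
force: [0.2, 1.2, 6.5]
grip_width: 33.9
grip_force: 31.4
```

>>> carry_out(
  motion=[
    [0,0,0,0,0,0],
    [0,0,0,0,0,0],
    [0,0,0,0,0,0],
    [0,0,0,0,0,0],
    [0,0,-0.1,0,0,0],
    [0,0,-0.25,0,0,0],
    [0,0,-0.45,0,0,0],
    [0,0,-0.65,0,0,0],
    [0,0,-0.85,0,0,0],
    [0.2,0,-1,0,0,0],
    [0.3,0,-1,0,0,0],
    [0.3,0,-1,0,0,0],
  ],
  claw=-0.4,
)

```text
time_s: 45.5
tcp_pos: [617.7, -121.7, 274.2]
tool_rot: [179.9, -0.4, 10.5]
force: [-2.1, 1.0, -1.9]
grip_width: 60.1
grip_force: 0.0
```

```bash
python3 - <<'E'
from h import *
s=shot('wrist','w14.png'); o=observe();print(o['time_s'],o['tcp_pos'],o['tool_rot']); print(bub(s))
im=rect(s,P,97,90,3); cv2.imwrite('pics/r14.png',rect(s,P-20*ex,97,150,2)[:,:,::-1])
c=np.array([270,270]); g=im[...,0]; k,l,st,ce=cv2.connectedComponentsWithStats((g<70).astype(np.uint8))
print([(st[i,4]/9,np.round((270-ce[i][1])/3,1),np.round((270-ce[i][0])/3,1)) for i in range(1,k) if 60<st[i,4]/9<300])
k,l,st,ce=cv2.connectedComponentsWithStats((cv2.cvtColor(im,cv2.COLOR_RGB2GRAY)>110).astype(np.uint8))
print([(st[i,4]/9,np.round((270-ce[i][1])/3,1),np.round((270-ce[i][0])/3,1)) for i in range(1,k) if 100<st[i,4]/9<600])
for t in ('spacer_red','spacer_gold'): print([np.round(d['at']).tolist() for d in models.spot_point('wrist',t)][:3])
E
```

```text
45.55 [ 614.85179587 -121.68389586  272.30907072] [ 1.79940079e+02 -1.54052548e-01  1.05198632e+01]
[(np.float64(-0.01), np.float64(92.4), 116.88), (np.float64(0.29), np.float64(92.4), 114.68)]
[(np.float64(126.33333333333333), np.float64(-0.8), np.float64(53.1)), (np.float64(60.22222222222222), np.float64(-29.7), np.float64(-88.8)), (np.float64(114.77777777777777), np.float64(-55.2), np.float64(-1.4))]
[(np.float64(265.55555555555554), np.float64(-0.6), np.float64(-0.4))]
[[597.0, -69.0, 66.0], [383.0, 250.0, -1.0], [445.0, 150.0, 2.0]]
[[551.0, -132.0, 64.0]]
```

View pics/r14.png

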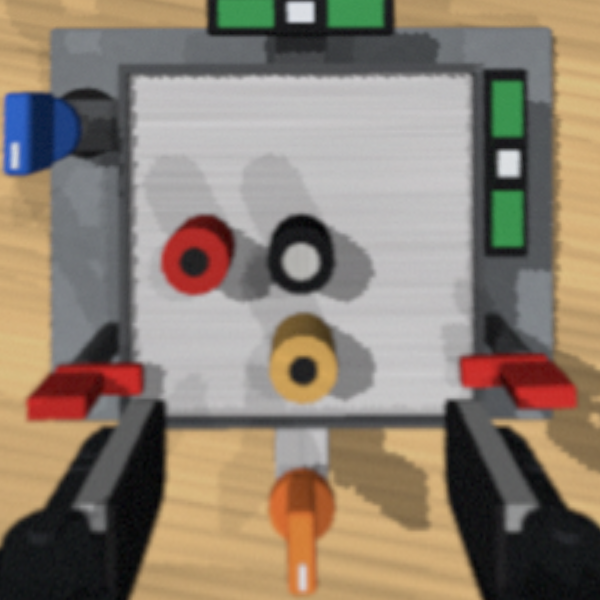

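Red is 53.5 mm left of the master and gold is 54.6 mm in front, centre to centre, which leaves gaps of about 18.5 and 19.6 mm. Both bubbles are centred, with white at crop (300,12) and (508,163), and both toes lie over the rim.

```bash
python3 -c "
from bench import order; print(order.finish_job())"
```

```text
the job is handed in; nothing more can be done
None
```

I levelled the platform (both bubbles within about 0.3 mm of centre), secured it with both turnbuttons, stood red about 18.5 mm left of the master and gold about 19.6 mm in front (blue and green were absent), and handed the job in at about 45.6 s; no verdict was returned.

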